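# Unpack the pocket scale and set it up pan-up on the stone tile

### The job

Turn the winged brass catch aside, clear of the pocket scale, and tilt the scale out of its tight foam by the end with the finger scoops, keeping the other end down in the cutout until the scoop end has come up well clear of the foam. Turn the scale over and lay it gently, without dropping or toppling it, flat on its feet in the middle of the grey stone tile, pan and display up. Leave the brass weights in the case and the things around undisturbed.

Things in the scene. Friction and masses are not known exactly. Their poses are not given: they have to be found in the camera images.
- case: Open wooden case with stiff dark foam, 208 x 174 x 60 mm, fixed. Origin on the table under the middle of the scale's cutout; x along the cutout towards the end with the finger scoops, y towards the brass catch, z up. Case: x -120 to +88, y -76 to +98 mm. Wooden rim 8 mm thick, top z 60 mm; foam top z 58 mm.
- cutout (a point): Middle of the cutout's floor, 40 mm above the table, axes as the case. Cutout 134 x 66 mm (2 mm clearance round the scale), 18 mm deep, firm walls. Two finger scoops open into its long sides near one end: x +18 to +76 mm, y from 22 to 62 mm on either side (they undercut the scale's edges), their floor 18 mm below this point; no end wall there beyond 22 mm either side of the middle.
- catch (a joint): Angle of the brass butterfly catch about its upright axis, rad, anticlockwise from above; 0 = wings at right angles to the scale, one wing over its long side. Turns either way to stops at 1.7 and -1.7, stays where left (friction 0.05 N m). Clear of the scale beyond 1.05 either way; at 1.57 the wings lie along the scale.
- catch_wings (a point): Point on the catch's axis (case x -30, y +55 mm), 92 mm above the table; y axis along the wings. The upright wings form a rib 9 mm thick, 60 mm long, z 78 to 102 mm, on a bar 14 x 68 mm, z 71 to 78 mm. The big weight's near side is 43 mm from the axis towards case -x: the wings sweep 9 mm from it, so do not open the gripper wide here.
- scale: Grey pocket scale, flat box 130 x 62 x 30 mm with four 2 mm rubber feet, 0.2 to 0.33 kg, stored face down, 12 mm proud of the foam. Origin in the middle of its pan-and-display face (underneath at first); x along its length to the end in the finger scoops, y across its width, z out of the footed underside (up at first, must point down at the end). Can stand on its 62 x 28 mm ends.
- scale_head (a point): Middle of the edge between the pan-and-display face and the end lying in the finger scoops (x +65 mm, z 0 in the scale's frame).
- scale_heel (a point): Middle of the edge between the pan-and-display face and the other end, away from the scoops (x -65 mm, z 0 in the scale's frame).
- tile: Grey stone tile 200 x 200 x 8 mm, fixed to the table; origin under its middle, z up, top at 8 mm.
- weight_big: Big loose brass knob weight, 30 mm wide, 60 mm tall, in a round foam pocket at case x -88, y +55 mm; origin under its base, its top 92 mm above the table. Leave alone.
- weight_small: Small loose brass knob weight, 24 mm wide, 48 mm tall, in a round foam pocket at case x -88, y -20 mm; origin under its base, its top 80 mm above the table. Leave alone.
- glue: White glue bottle with a red cap, 52 mm wide, 150 mm tall, standing; origin under its base. Leave alone.
- cup: White cup 72 mm wide, 85 mm tall, standing; origin under its base. Leave alone.
- basket: White plastic basket of tools, 250 x 130 x 55 mm, its length along its x; origin under its middle. Leave alone.
There are look-alikes about, which are no part of the job. Of the things that look like the scale, the smaller one is meant.

How it is judged:
On the way, in this order (a step that is already met when the one before it is completed fails the run):
1. the catch is turned aside, its wings clear of the scale (more than 1.05 rad either way) ((value of joint catch above 1.05 rad or value of joint catch below -1.05 rad)), for 0.2 s.
2. the scoop end's lower edge is raised 14 mm or more above the foam's top while the other end's lower edge is still 4 mm or more below it, in the cutout (z of scale_head in the frame of case above 0.072 m and z of scale_heel in the frame of case below 0.054 m and x of scale_heel in the frame of case between -0.075 and -0.02 m), for 0.1 s.
At the end, for the whole second after the job is handed in: The scale rests flat on its feet on the tile, pan and display up (within 4 degrees of level), its middle within 30 mm of the tile's middle, released and at rest (angle between scale's own z axis and vertical above 3.07 rad and horizontal distance between scale and tile below 0.03 m and height (world z) of scale between 0.034 and 0.042 m and linear speed of scale below 0.01 m/s and angular speed of scale below 0.1 rad/s); the robot touches nothing.
It fails at once if the scale falls: dropped from more than about 20 mm, or left to topple from more than about 25 degrees (moving unheld faster than 0.65 m/s) (contact force between scale and the fingers below 0.2 N and linear speed of scale above 0.65 m/s).
It fails at once if a brass weight is knocked (moved more than 10 mm or tipped more than 15 degrees) (distance of any of weight_big, weight_small from where it was at the start of the episode above 0.01 m or angle between any of weight_big, weight_small's own z axis and vertical above 0.26 rad).
It fails at once if the glue bottle, the cup or the basket is moved more than 20 mm or tipped over (distance of any of glue, cup, basket from where it was at the start of the episode above 0.02 m or angle between any of glue, cup, basket's own z axis and vertical above 0.5 rad).
It also fails if it takes over 61 s, if anything falls off the work surface, if the arm or the gripper's body presses on something with over 40 N, if the wrist force passes 120 N, or if a joint passes its speed limit or range.

### The arm

A 6-joint arm with a two-finger parallel gripper is mounted at the origin on the work surface. World frame = base frame: x ahead of the robot, y to its left, z up, the work surface at z = 0. Lengths are in m, angles in rad, forces in N, time in s.
With the tool pointing down it reaches from about 0.225 to 0.725 m from the base axis. Payload 3.1 kg.
Tool frame: the origin (TCP) lies between the finger pads; the fingertips stand 8 mm ahead of it and the grasp point (between the pads) lies 11 mm behind it; x points along the fingers, z is the direction in which the jaws open and shut, and the axes are right-handed (so a half turn about x gives the same grasp; the last joint's range is limited). The gripper opens to 85 mm and grips with 20 to 120 N. Pads are 22 mm wide; open, the fingers measure 114 mm over their backs; the gripper's body (76 mm by 85 mm) begins 54 mm behind the grasp point. The pads swing forward as they close: fully open they stand 13 mm farther back than shut.
Start: joints at [-1.443, 0.048, 0.099, 1.622, 0, 1.443], TCP at [0.133, -0.508, 0.21] pointing down, gripper open.
Joint ranges: [-2.91, 2.91], [-0.99, 1.94], [-1.21, 1.42], [-2.12, 2.29], [-1.49, 1.47], [-3.14, 3.14]. Speed limits (rad/s): [2.79, 2.79, 3.14, 3.14, 3.14, 3.14].

### API

Orientations are given as a unit quaternion [x, y, z, w].
In Python, from bench import read_state, imaging, bot gives the robot as it stands.
- The arm moves only by the shell command python3 -m jog 'ROWS' [FORCE]. ROWS is JSON, a list of rows, each an object with "fingers": the closure, from -1 (fully open) to 1 (shut); "linear": the shift along the tool's x, y, z in cm, a list of three; "rot": the turn, a rotation vector about the tool's x, y, z in rad, a list of three. A call has 1 to 8 rows; each row shifts and turns the commanded pose from where the row before left it, along the tool's axes as they then stand; what a row does not reach is not made up. A row lasts 1/10 s, in which the tool goes at most 50 mm and 8.59 degrees, less where a joint would pass 70% of its speed; a pose out of reach is approached as far as the arm can. A call is refused whole if a number of a shift passes 5 or a number of a turn 0.15, either way. A call with a gripper value outside its range is refused whole. The fingers move at their own pace and stop on an object; FORCE is the grip in N (left out, the last holds). Time passes only in rows, so rows that do not move let the fingers close. It gives the time, the measured TCP pose, the force and the opening at its end, in the units of the state.
- read_state(): the state, without advancing time (a new reading comes with each control period).
- imaging.capture(name): name is "scene" or "side" or "wrist"; returns a dict with "color" (384x512x3 uint8, blue, green, red), "z_map" (384x512 float32, m along the optical axis (not along the pixel's ray), 0 where there is no reading), "vfov" (degrees; the focal length in pixels is half the picture's height over the tangent of half this angle, whatever the lens; pixels are square), "cx", "cy" (the principal point, pixels), "rvec" (rotation vector, rad) and "tvec" (3), from world to camera coordinates, as OpenCV has them; the wrist camera has in their place "tool_from_camera" (4x4, takes a point from camera to tool coordinates, whose origin is the TCP and whose axes are the tool frame's). Camera axes: x right, y down, z forward; pixel columns grow to the right and rows downward; lengths in m; the calibration is good to about 2 mm. A picture is of the moment at which its call begins: read the wrist's pose just before it.
- bot.hand_in(): hands the job in, once; it reports no verdict.
The state is a dict: "time_s": time; "joints": joint angles; "joint_vel": joint speeds; "effort": joint torques, N m; "tool_pos": TCP position; "eef_rot": TCP orientation; "wrist_force": force on the tool from outside, world axes, zero at the start; "moment": the same for the moment, N m; "grip_width": finger opening in m.
Only numpy, scipy, OpenCV 4.12 (cv2) and the standard library are available. Lean on these libraries where they do the work, as an engineer would, in place of code of your own. Each camera call takes 0.05 s, during which the arm holds its last target.

## Working session

There is one attempt and no reset: what is moved stays moved. The work goes in short steps, Python scripts to look and compute and a shell command to move; the robot and the scene stay as the last step left them, time stands still between calls to the robot, and variables do not carry over. Pictures are saved under pics/ and viewed, and the job is handed in when it is done.

```bash
ls; mkdir -p pics; python3 - <<'E'
from bench import read_state, imaging, bot
import cv2
print(read_state())
for n in ("scene","side","wrist"):
    c=imaging.capture(n); cv2.imwrite(f"pics/{n}0.png",c["color"])
    print(n,{k:v for k,v in c.items() if k not in("color","z_map")})
E
```

```text
pics
{'time_s': 0.0, 'joints': array([-1.44281222e+00,  4.87613087e-02,  9.75867448e-02,  1.62199773e+00,
        1.93163613e-05,  1.44297609e+00]), 'joint_vel': array([-1.15461952e-04, -1.67451773e-03,  2.34091934e-03,  5.83087605e-05,
        1.84974605e-04, -3.58664745e-04]), 'effort': array([ 1.25970632e-04, -3.38778663e+01,  3.20015395e+01,  2.01250124e-02,
       -3.01100144e-04, -2.34788018e-06]), 'tool_pos': array([ 0.13273602, -0.50725819,  0.20860617]), 'eef_rot': array([ 0.43273744,  0.56028151, -0.43153989,  0.55910309]), 'wrist_force': array([ 0.38050116, -0.10286493,  0.22852696]), 'moment': array([0.02472117, 0.0190254 , 0.00682575]), 'grip_width': 0.08573379817705196}
scene {'vfov': 55.47054086791708, 'cx': 256.51141016931325, 'cy': 192.3482024276191, 'rvec': array([ 1.2216847 ,  2.14650444, -1.03813191]), 'tvec': array([ 0.25437262, -0.20640016,  1.70819846])}
side {'vfov': 57.29700390942763, 'cx': 257.7858916598024, 'cy': 191.68914980734075, 'rvec': array([ 0.50564033, -2.80666224,  0.99046539]), 'tvec': array([0.49253776, 0.19845115, 1.3865379 ])}
wrist {'vfov': 71.96970528816776, 'cx': 256.07467376829356, 'cy': 194.58678174568766, 'tool_from_camera': array([[ 1.57615085e-04, -2.86313741e-01,  9.58135907e-01,
        -1.63586748e-01],
       [ 2.75754173e-04, -9.58135870e-01, -2.86313775e-01,
         7.40536898e-02],
       [ 9.99999950e-01,  3.09337344e-04, -7.20644578e-05,
         5.70874952e-04],
       [ 0.00000000e+00,  0.00000000e+00,  0.00000000e+00,
         1.00000000e+00]])}
```

View pics/scene0.png

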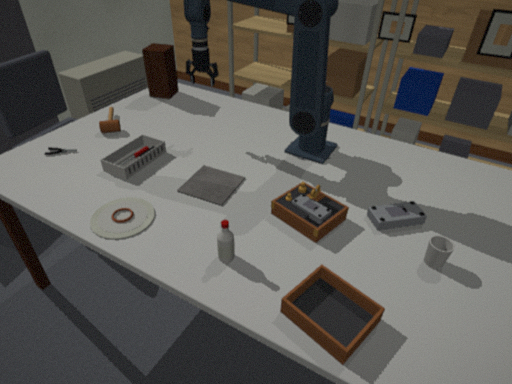

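View pics/side0.png

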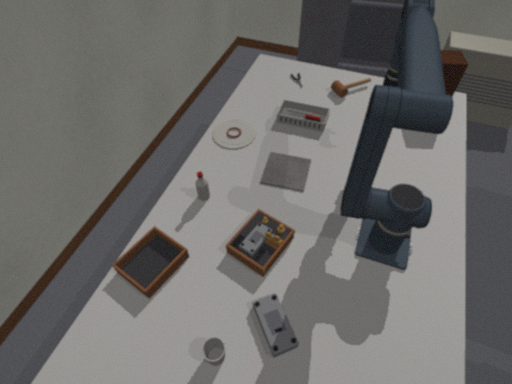

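View pics/wrist0.png

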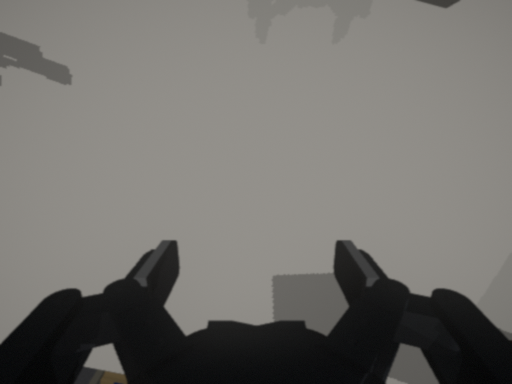

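The scene view shows the case at (310,210), the tile at (212,184), the glue at (226,242) and a basket at (135,158). The large look-alike scale lies at (397,215). Next I'll get close-ups and world coordinates.

```bash
cat > h.py <<'E'
from bench import read_state, imaging, bot
import cv2, numpy as np
from scipy.spatial.transform import Rotation as R
def cam(n):
    s=read_state(); c=imaging.capture(n); h,w=c["z_map"].shape
    f=h/2/np.tan(np.radians(c["vfov"])/2)
    if n=="wrist":
        T=np.eye(4); T[:3,:3]=R.from_quat(s["eef_rot"]).as_matrix(); T[:3,3]=s["tool_pos"]
        T=T@c["tool_from_camera"]; Rc,o=T[:3,:3],T[:3,3]
    else:
        M=cv2.Rodrigues(c["rvec"])[0]; Rc=M.T; o=-M.T@c["tvec"]
    u,v=np.meshgrid(np.arange(w),np.arange(h))
    d=np.stack([(u-c["cx"])/f,(v-c["cy"])/f,np.ones_like(u,float)],-1)@Rc.T
    c.update(f=f,R=Rc,o=o,rays=d,P=o+d*c["z_map"][...,None])
    return c
def onplane(c,u,v,z):
    d=np.array([(u-c["cx"])/c["f"],(v-c["cy"])/c["f"],1])@c["R"].T
    return c["o"]+d*(z-c["o"][2])/d[2]
def proj(c,p):
    q=(np.asarray(p)-c["o"])@c["R"]; return q[0]/q[2]*c["f"]+c["cx"],q[1]/q[2]*c["f"]+c["cy"]
def crop(c,x0,y0,x1,y1,s,name):
    cv2.imwrite(f"pics/{name}.png",cv2.resize(c["color"][y0:y1,x0:x1],None,fx=s,fy=s,interpolation=cv2.INTER_CUBIC))
E
python3 - <<'E'
from h import *
c=cam("scene"); crop(c,170,130,370,250,4,"sc1")
d=cam("side"); crop(d,210,140,330,290,4,"sd1")
for n,cc,pts in(("scene",c,[(310,210),(212,184),(226,255),(135,158),(437,250)]),("side",d,[(287,171),(260,240),(203,190),(304,115),(214,350)])):
    for u,v in pts: print(n,u,v,cc["P"][v,u].round(3),onplane(cc,u,v,0).round(3))
E
```

```text
scene 310 210 [0.493 0.201 0.068] [0.415 0.175 0.   ]
scene 212 184 [ 0.481 -0.221  0.007] [ 0.473 -0.227  0.   ]
scene 226 255 [0.788 0.053 0.035] [0.762 0.034 0.   ]
scene 135 158 [ 0.497 -0.622  0.003] [ 0.494 -0.626  0.   ]
scene 437 250 [0.481 0.606 0.083] [ 0.382  0.616 -0.   ]
side 287 171 [ 0.465 -0.221  0.01 ] [ 0.468 -0.23   0.   ]
side 260 240 [0.444 0.194 0.061] [0.457 0.16  0.   ]
side 203 190 [0.75  0.054 0.068] [0.782 0.007 0.   ]
side 304 115 [ 0.499 -0.621  0.022] [ 0.504 -0.647  0.   ]
side 214 350 [0.452 0.599 0.009] [0.453 0.598 0.   ]
```

View pics/sc1.png

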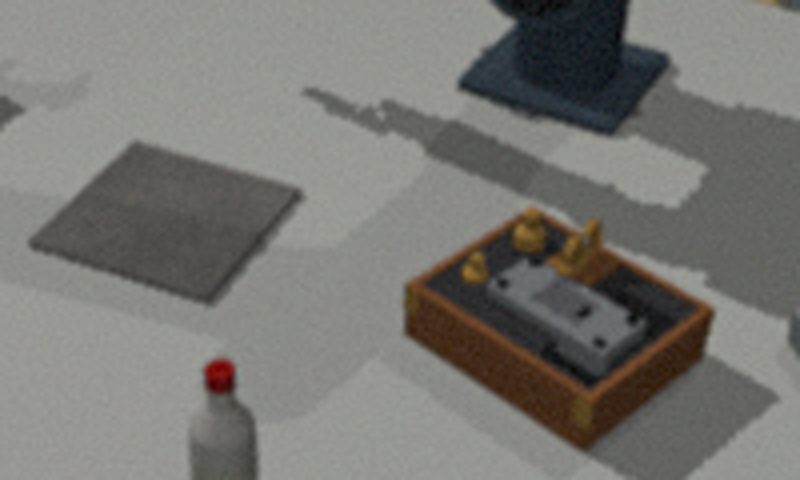

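View pics/sd1.png

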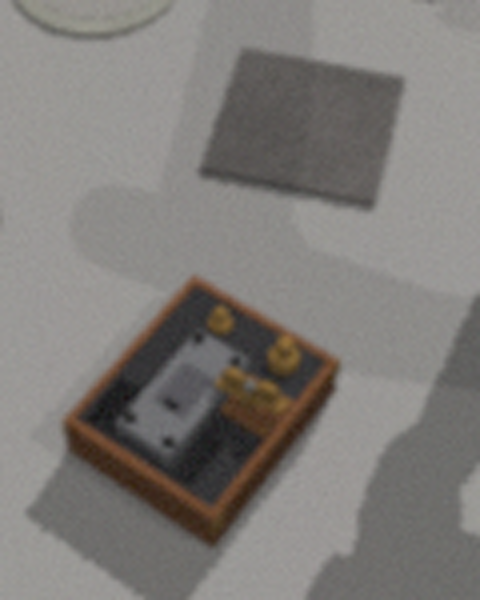

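```bash
python3 - <<'E'
from h import *
import sys
C=np.array([[-.120,-.076],[-.120,.098],[.088,.098],[.088,-.076]])
for n,off,px in(("scene",(170,130),[(410,287),(530,212),(712,312),(585,396)]),("side",(210,140),[(195,280),(338,364),(212,518),(70,426)])):
    c=cam(n)
    W=np.array([onplane(c,off[0]+u/4-.4,off[1]+v/4-.4,.06)[:2] for u,v in px])
    Cm=C-C.mean(0);Wm=W-W.mean(0)
    a=np.arctan2((Cm[:,0]*Wm[:,1]-Cm[:,1]*Wm[:,0]).sum(),(Cm*Wm).sum())
    r=np.array([[np.cos(a),-np.sin(a)],[np.sin(a),np.cos(a)]])
    t=W.mean(0)-r@C.mean(0)
    print(n,np.degrees(a),t.round(4)); print((W-(C@r.T+t)).round(4).tolist())
    # tile
for n,off,px in(("scene",(170,130),[(30,242),(137,142),(302,190),(212,298)]),("side",(210,140),[(242,48),(403,78),(373,205),(202,172)])):
    c=cam(n)
    W=np.array([onplane(c,off[0]+u/4-.4,off[1]+v/4-.4,.008)[:2] for u,v in px]); print(n,W.mean(0).round(4),W.round(3).tolist())
E
```

```text
scene 74.3309190847202 [0.4709 0.1945]
[[-0.001, 0.0054], [0.0067, 0.0023], [0.0022, -0.0005], [-0.0079, -0.0071]]
side 74.57691879497544 [0.4597 0.1966]
[[-0.0016, 0.0027], [0.0025, 0.002], [0.0054, -0.0046], [-0.0064, -0.0001]]
scene [ 0.4775 -0.2218] [[0.586, -0.312], [0.389, -0.329], [0.372, -0.133], [0.564, -0.113]]
side [ 0.4721 -0.2246] [[0.58, -0.315], [0.385, -0.334], [0.365, -0.135], [0.558, -0.114]]
```

```bash
cat >> h.py <<'E'
def st():
    s=read_state(); M=R.from_quat(s["eef_rot"]).as_matrix()
    a=lambda v:round(float(np.degrees(np.arctan2(v[1],v[0]))),1)
    print("t",round(s["time_s"],2),"p",(s["tool_pos"]*1000).round(1),"x",M[:,0].round(3),"y",M[:,1].round(3),a(M[:,1]),"z",M[:,2].round(3),a(M[:,2]),"q",s["joints"].round(2),"F",s["wrist_force"].round(1),"w",round(s["grip_width"]*1000,1))
    return s,M
E
python3 - <<'E'
from h import *
s,M=st()
# target view: tool yaw so tool y ~ 
P=np.array([.40,.19,.30]); print((P-s["tool_pos"])@M*100)
E
```

```text
t 0.45 p [ 132.8 -507.9  209.7] x [-0.  0. -1.] y [0.967 0.253 0.   ] 14.7 z [ 0.253 -0.967 -0.   ] -75.3 q [-1.44  0.05  0.1   1.62  0.    1.44] F [ 0.9 -0.2  1.4] w 85.1
[ -9.01643115  43.50684017 -60.75781421]
```

```bash
python3 -m jog '[{"fingers":-1,"linear":[-1,0,0],"rot":[-0.15,0,0]},{"fingers":-1,"linear":[-1,0,0],"rot":[-0.15,0,0]},{"fingers":-1,"linear":[-1,0,0],"rot":[-0.15,0,0]},{"fingers":-1,"linear":[-1,0,0],"rot":[-0.15,0,0]},{"fingers":-1,"linear":[-1,0,0],"rot":[-0.15,0,0]},{"fingers":-1,"linear":[-1,0,0],"rot":[-0.15,0,0]},{"fingers":-1,"linear":[-1,0,0],"rot":[-0.15,0,0]},{"fingers":-1,"linear":[-1,0,0],"rot":[-0.15,0,0]}]'; python3 - <<'E'
from h import *
s,M=st()
P=np.array([.40,.17,.30]); print((P-s["tool_pos"])@M*100)
E
```

```text
time_s: 1.25
tool_pos: [0.1328, -0.5079, 0.2903]
eef_rot: [0.038, 0.706, -0.039, 0.706]
wrist_force: [0.2, 1.2, -0.3]
grip_width: 0.0856
t 1.25 p [ 132.8 -507.9  290.3] x [ 0. -0. -1.] y [ 0.109  0.994 -0.   ] 83.8 z [ 0.994 -0.109  0.   ] -6.2 q [-1.44  0.09  0.3   1.79  0.    0.24] F [ 0.2  1.2 -0.3] w 85.6
[-0.98153498 70.29445751 19.19663315]
```

```bash
python3 -m jog '[{"fingers":-1,"linear":[0,4.7,1.3],"rot":[0,0,0]},{"fingers":-1,"linear":[0,4.7,1.3],"rot":[0,0,0]},{"fingers":-1,"linear":[0,4.7,1.3],"rot":[0,0,0]},{"fingers":-1,"linear":[0,4.7,1.3],"rot":[0,0,0]},{"fingers":-1,"linear":[0,4.7,1.3],"rot":[0,0,0]},{"fingers":-1,"linear":[0,4.7,1.3],"rot":[0,0,0]},{"fingers":-1,"linear":[0,4.7,1.3],"rot":[0,0,0]},{"fingers":-1,"linear":[0,4.7,1.3],"rot":[0,0,0]}]'
python3 -m jog '[{"fingers":-1,"linear":[0,4.7,1.3],"rot":[0,0,0]},{"fingers":-1,"linear":[0,4.7,1.3],"rot":[0,0,0]},{"fingers":-1,"linear":[0,4.7,1.3],"rot":[0,0,0]},{"fingers":-0.5,"linear":[0,4.7,1.3],"rot":[0,0,0]},{"fingers":-0.2,"linear":[0,4.7,1.3],"rot":[0,0,0]},{"fingers":-0.2,"linear":[0,4.7,1.3],"rot":[0,0,0]},{"fingers":-0.2,"linear":[0,4.7,1.3],"rot":[0,0,0]}]'
python3 - <<'E'
from h import *
s,M=st()
c=cam("wrist"); crop(c,0,0,512,384,1.5,"w1")
E
```

```text
time_s: 2.05
tool_pos: [0.2796, -0.1446, 0.2901]
eef_rot: [0.041, 0.705, -0.041, 0.706]
wrist_force: [1.1, 0.1, 0.9]
grip_width: 0.0855
time_s: 2.75
tool_pos: [0.4078, 0.1724, 0.2901]
eef_rot: [0.04, 0.705, -0.04, 0.706]
wrist_force: [0.4, -0.7, 0.7]
grip_width: 0.0512
t 2.75 p [407.8 172.4 290.1] x [ 0.001 -0.    -1.   ] y [0.114 0.994 0.   ] 83.5 z [ 0.994 -0.114  0.001] -6.5 q [ 0.25 -0.13  0.09  1.79 -0.    1.93] F [ 0.4 -0.7  0.7] w 51.2
```

View pics/w1.png

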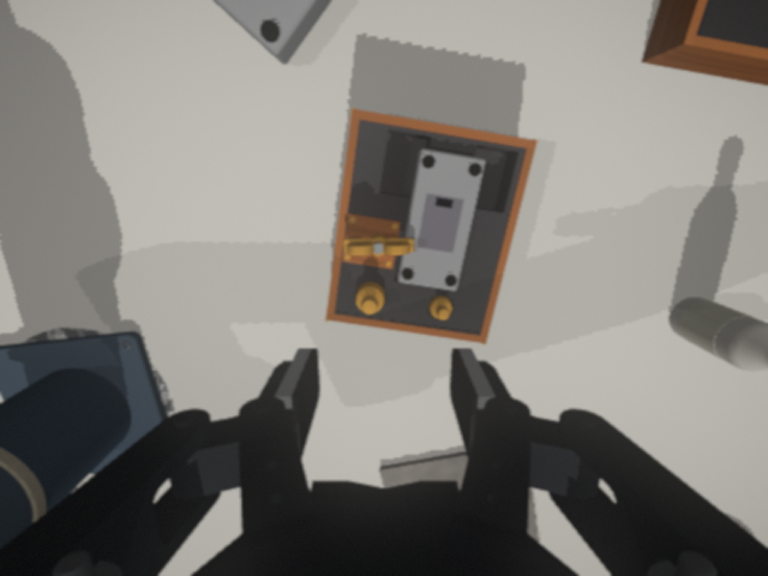

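The wrist view shows the case rim corners at (355,110), (536,142), (486,343) and (327,319) in the 1.5x picture. The catch axis is at (378,247), with the wings across and one over the scale. The scoops are at the top, where the wooden end is.

```bash
python3 - <<'E'
from h import *
C=np.array([[.088,.098],[.088,-.076],[-.120,-.076],[-.120,.098]])
c=cam("wrist")
px=[(355,110),(536,142),(486,343),(327,319)]
W=np.array([onplane(c,u/1.5-.17,v/1.5-.17,.06)[:2] for u,v in px])
Cm=C-C.mean(0);Wm=W-W.mean(0)
a=np.arctan2((Cm[:,0]*Wm[:,1]-Cm[:,1]*Wm[:,0]).sum(),(Cm*Wm).sum())
r=np.array([[np.cos(a),-np.sin(a)],[np.sin(a),np.cos(a)]])
t=W.mean(0)-r@C.mean(0)
print(np.degrees(a),t.round(4)); print((W-(C@r.T+t)).round(4).tolist())
f=lambda u,v,z:((onplane(c,u/1.5-.17,v/1.5-.17,z)[:2]-t)@r*1000).round(1)
print("catch",f(378,247,.102),"tips",f(344,248,.102),f(413,245,.102),"big",f(371,292,.092),"small",f(442,303,.08))
for u,v in[(420,149),(485,159),(457,291),(399,280)]: print("scale",f(u,v,.068))
s,M=st()
for p in((-.03,.055),(.045,0),(0,0)): print(p,(r@p+t).round(4))
E
```

```text
74.57171034287184 [0.4679 0.2016]
[[0.0017, -0.0024], [-0.0027, -0.0012], [-0.0009, 0.0022], [0.0019, 0.0014]]
catch [-27.   56.1] tips [-32.7  85.8] [-20.3  25.7] big [-72.2  55.8] small [-75.7 -15.1]
scale [62.3 31.9]
scale [ 63.3 -28.6]
scale [-64.3 -29.9]
scale [-62.4  29.8]
t 2.85 p [408.2 174.8 287.9] x [-0.002  0.001 -1.   ] y [0.107 0.994 0.001] 83.8 z [ 0.994 -0.107 -0.002] -6.2 q [ 0.25 -0.12  0.09  1.79  0.    1.93] F [ 0.9 -1.1 -0.1] w 51.2
(-0.03, 0.055) [0.4069 0.1873]
(0.045, 0) [0.4798 0.245 ]
(0, 0) [0.4679 0.2016]
```

```bash
python3 - <<'E'
from h import *
c=cam("wrist"); crop(c,210,60,370,240,4,"w2")
C0=np.array([.4679,.2016]);a=np.radians(74.57);r=np.array([[np.cos(a),-np.sin(a)],[np.sin(a),np.cos(a)]])
for p in[(-.03,.055,.102),(-.088,.055,.092),(-.088,-.02,.08),(-.03,.025,.102),(-.03,.085,.102)]:
    q=proj(c,np.r_[r@p[:2]+C0,p[2]]); print(p,(q[0]-210)*4,(q[1]-60)*4)
# depth
Q=(c["P"][...,:2]-C0)@r
for lo,hi in((.095,.11),(.085,.094),(.074,.082)):
    m=(c["P"][...,2]>lo)&(c["P"][...,2]<hi)&(Q[...,0]<.09)&(Q[...,0]>-.12)&(abs(Q[...,1]-.01)<.09)
    n,l,sts,cen=cv2.connectedComponentsWithStats(m.astype(np.uint8))
    for i in range(1,n):
        if sts[i,4]>8: print(lo,sts[i,4],Q[l==i].mean(0).round(4))
E
```

```text
(-0.03, 0.055, 0.102) 173.4241067152775 412.3455719959568
(-0.088, 0.055, 0.092) 148.0613665021889 566.3637853884396
(-0.088, -0.02, 0.08) 348.6040095265755 587.3133768767115
(-0.03, 0.025, 0.102) 262.01019773086523 426.71547800564076
(-0.03, 0.085, 0.102) 84.15729506339585 397.86524355482493
0.095 106 [-0.0398  0.0711]
0.095 106 [-0.0345  0.0383]
0.085 99 [-0.0359  0.0544]
0.085 106 [-0.0947  0.0551]
0.074 166 [-0.0336  0.0546]
0.074 59 [-0.0951 -0.0193]
```

View pics/w2.png

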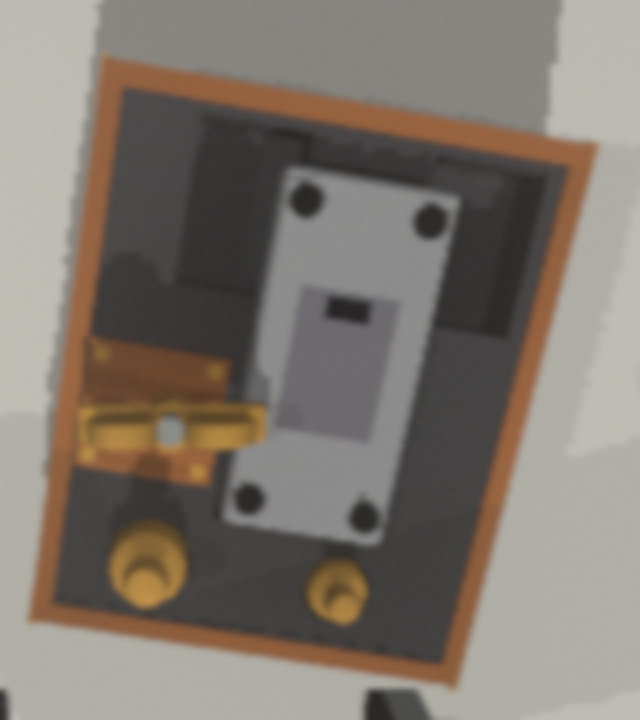

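```bash
python3 - <<'E'
from h import *
s,M=st()
c=cam("wrist")
P=c["P"]
def at(u,v): 
    U,V=round(210+u/4),round(60+v/4); return P[V,U].round(4)
for n,u,v in[("rim+x",350,110),("rim-x",240,645),("rim+y",70,350),("rim-y",525,420),("scale",330,250),("scale2",330,510),("foam",450,600),("big",147,582),("small",343,603),("ax",171,430),("wingL",110,437),("wingR",235,437),("table",600,600)]: print(n,at(u,v))
for p in [(0.4,0.2,.1)]: print(proj(c,p))
E
```

```text
t 2.9 p [407.4 172.3 288.6] x [-0.003 -0.001 -1.   ] y [ 0.109  0.994 -0.001] 83.7 z [ 0.994 -0.109 -0.002] -6.3 q [ 0.25 -0.13  0.09  1.79  0.    1.93] F [-0.6 -0.4 -0.2] w 51.4
rim+x [0.4778 0.2742 0.0596]
rim-x [ 0.4213  0.056  -0.0014]
rim+y [0.3701 0.2033 0.0595]
rim-y [0.535  0.1598 0.0595]
scale [0.4654 0.2302 0.0672]
scale2 [0.4586 0.1345 0.0679]
foam [0.5041 0.0909 0.059 ]
big [0.3896 0.1215 0.0916]
small [0.4609 0.101  0.078 ]
ax [0.4044 0.1757 0.0909]
wingL [0.3844 0.1781 0.0993]
wingR [0.4261 0.1734 0.0987]
table [ 0.5858  0.0602 -0.    ]
(np.float64(247.54416839190114), np.float64(151.65925882953542))
```

```bash
python3 - <<'E'
from h import *
c=cam("wrist"); s,M=st()
print(c["f"],c["o"])
P=c["P"]; print(onplane(c,297,87,.0596),P[87,297],c["z_map"][87,297])
hsv=cv2.cvtColor(c["color"],cv2.COLOR_BGR2HSV)
wood=(hsv[...,0]<14)&(hsv[...,1]>110)&(P[...,2]>.052)&(P[...,2]<.066)&(P[...,0]<.6)&(P[...,1]<.33)
pts=P[wood][:,:2].astype(np.float32); print(len(pts))
rc=cv2.minAreaRect(pts); print(rc); print(cv2.boxPoints(rc))
C=np.array([[.088,.098],[.088,-.076],[-.120,-.076],[-.120,.098]])
print([onplane(c,210+u/4-.4,60+v/4-.4,.06).round(4).tolist() for u,v in[(103,57),(596,143),(455,688),(30,620)]])
E
```

```text
t 3.0 p [407.1 169.8 289.8] x [-0.001 -0.001 -1.   ] y [ 0.114  0.993 -0.001] 83.5 z [ 0.993 -0.114 -0.001] -6.5 q [ 0.24 -0.13  0.09  1.79 -0.    1.93] F [0.1 0.2 0.5] w 51.1
264.4123012448021 [0.41650894 0.2433652  0.45274011]
[0.47673625 0.27394909 0.0596    ] [0.47689008 0.2740272  0.05859589] 0.3666803
2947
((0.4503912329673767, 0.18156976997852325), (0.20633246004581451, 0.17265361547470093), 74.43746948242188)
[[0.33955085 0.1053464 ]
 [0.5058747  0.05902519]
 [0.5612316  0.25779313]
 [0.39490777 0.30411434]]
[[0.3943, 0.3, 0.06], [0.5612, 0.2535, 0.06], [0.5044, 0.0516, 0.06], [0.338, 0.0999, 0.06]]
```

```bash
python3 - <<'E'
from h import *
a=np.radians(74.45);r=np.array([[np.cos(a),-np.sin(a)],[np.sin(a),np.cos(a)]])
o=[]
for i in range(8):
    s=read_state(); c=cam("wrist"); P=c["P"]
    hsv=cv2.cvtColor(c["color"],cv2.COLOR_BGR2HSV)
    wood=(hsv[...,0]<14)&(hsv[...,1]>110)&(P[...,2]>.052)&(P[...,2]<.066)&(P[...,0]<.6)&(P[...,1]<.33)
    rc=cv2.minAreaRect(P[wood][:,:2].astype(np.float32))
    t=np.array(rc[0])-r@[-.016,.011]
    Q=(P[...,:2]-t)@r; In=(abs(Q[...,0]+.016)<.1)&(abs(Q[...,1]-.011)<.085)
    rib=Q[In&(P[...,2]>.094)]; sc=Q[In&(P[...,2]>.063)&(P[...,2]<.069)&(hsv[...,1]<60)&(hsv[...,2]>90)]
    rr=cv2.minAreaRect(rib.astype(np.float32)*1000); ss=cv2.minAreaRect(sc.astype(np.float32)*1000)
    print((s["tool_pos"]*1000).round(1),t.round(4),rc[2],"rib",np.round(rr[0],1),np.round(rr[1],1),round(rr[2],1),"scale",np.round(ss[0],1),np.round(ss[1],1),round(ss[2],1))
    o.append(np.r_[t,s["tool_pos"]])
print(np.mean(o,0))
E
```

```text
[407.1 169.8 289.8] [0.4653 0.1941] 74.39382934570312 rib [-32.7  40.8] [96.1 98.4] 61.9 scale [-1.4 -0.9] [ 61.6 129.2] 89.9
[407.1 169.3 290.1] [0.465  0.1941] 74.350341796875 rib [-33.6  40.9] [96.3 99. ] 61.4 scale [-1.3 -1. ] [ 61.5 129. ] 89.9
[407.2 169.  290.3] [0.4651 0.1939] 74.42168426513672 rib [-33.7  40.3] [97.1 98.5] 61.5 scale [-1.2 -1.1] [ 61.7 129.2] 89.9
[407.3 168.8 290.5] [0.4653 0.1941] 74.45732116699219 rib [-34.3  40.7] [96.8 98.8] 61.3 scale [-1.3 -1.1] [ 61.8 129.2] 89.9
[407.4 168.8 290.5] [0.4653 0.1941] 74.40635681152344 rib [-34.4  40.8] [96.7 99.4] 61.4 scale [-1.2 -0.9] [ 61.5 129.1] 90.0
[407.4 168.9 290.4] [0.4654 0.194 ] 74.52799224853516 rib [-33.8  40.7] [96.5 98.2] 61.4 scale [-1.3 -0.7] [ 61.6 129.4] 89.8
[407.5 169.  290.4] [0.4652 0.1941] 74.41807556152344 rib [-33.7  40.4] [96.6 98.2] 61.4 scale [-1.3 -1. ] [ 61.4 129.1] 89.9
[407.5 169.1 290.3] [0.4652 0.1941] 74.30403900146484 rib [-34.1  40.9] [96.5 99.4] 61.4 scale [-1.5 -1.1] [129.1  61.8] 0.0
[0.46523564 0.19407429 0.40731355 0.16908751 0.29028056]
```

```bash
python3 -m jog '[{"fingers":0.35,"linear":[1,0,0],"rot":[-0.1425,0,0]},{"fingers":0.35,"linear":[1,0,0],"rot":[-0.1425,0,0]},{"fingers":0.35,"linear":[1,0,0],"rot":[-0.1425,0,0]},{"fingers":0.35,"linear":[1,0,0],"rot":[-0.1425,0,0]},{"fingers":0.35,"linear":[1,0,0],"rot":[-0.1425,0,0]},{"fingers":0.35,"linear":[1,0,0],"rot":[-0.1425,0,0]},{"fingers":0.35,"linear":[1,0,0],"rot":[-0.1425,0,0]},{"fingers":0.35,"linear":[1,0,0],"rot":[-0.1425,0,0]}]'
python3 -m jog '[{"fingers":0.35,"linear":[1,0,0],"rot":[-0.1425,0,0]},{"fingers":0.35,"linear":[1,0,0],"rot":[-0.1425,0,0]},{"fingers":0.35,"linear":[1,0,0],"rot":[-0.1425,0,0]},{"fingers":0.35,"linear":[0,0.4,1.1],"rot":[0,0,0]},{"fingers":0.35,"linear":[0,0,0],"rot":[0,0,0]},{"fingers":0.35,"linear":[0,0,0],"rot":[0,0,0]},{"fingers":0.35,"linear":[0,0,0],"rot":[0,0,0]},{"fingers":0.35,"linear":[0,0,0],"rot":[0,0,0]}]'
cat >> h.py <<'E'
CA=np.radians(74.4); CR=np.array([[np.cos(CA),-np.sin(CA)],[np.sin(CA),np.cos(CA)]]); CT=np.array([.4652,.1941])
def go(P,M,s):  # P world target
    print("tool-frame cm",((np.asarray(P)-s["tool_pos"])@M*100).round(2))
def case(x,y,z): return np.r_[CR@[x,y]+CT,z]
E
python3 - <<'E'
from h import *
s,M=st(); go(case(-.03,.055,.09),M,s)
c=cam("wrist"); crop(c,0,0,512,384,1.5,"w3")
E
```

```text
time_s: 4.2
tool_pos: [0.4074, 0.1697, 0.2095]
eef_rot: [-0.348, 0.615, 0.348, 0.615]
wrist_force: [-0.5, -0.1, -0.8]
grip_width: 0.0277
time_s: 5.0
tool_pos: [0.4051, 0.1815, 0.1804]
eef_rot: [-0.47, 0.529, 0.469, 0.529]
wrist_force: [-0.1, 0.1, -0.6]
grip_width: 0.0274
t 5.0 p [405.1 181.5 180.4] x [ 0.001  0.    -1.   ] y [-0.993  0.119 -0.001] 173.2 z [0.119 0.993 0.   ] 83.2 q [ 0.27 -0.17 -0.17  1.57 -0.    0.39] F [-0.1  0.1 -0.6] w 27.4
tool-frame cm [ 9.04  0.08 -0.16]
```

View pics/w3.png

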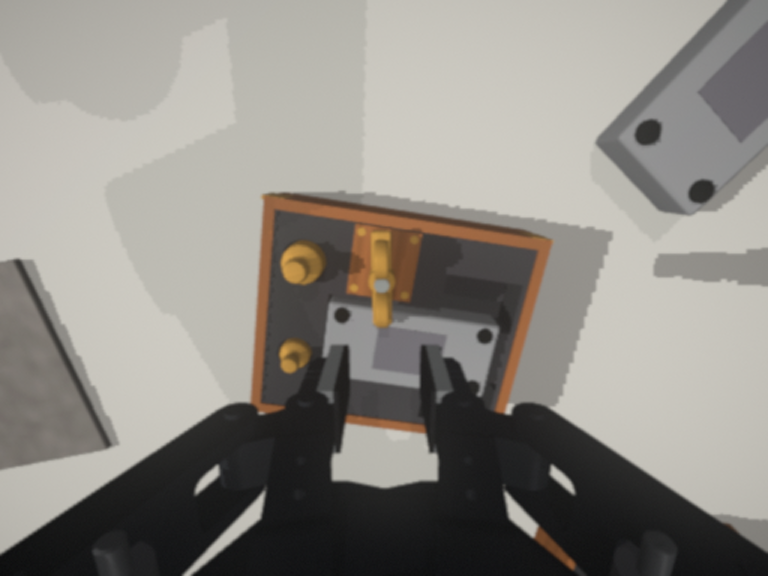

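The wings appear vertical at (381,280), centred between the fingers and aligned with the tool's y axis. I'll descend and grip.

```bash
python3 -m jog '[{"fingers":0.35,"linear":[2.5,0.1,-0.15],"rot":[0,0,0]},{"fingers":0.35,"linear":[2.5,0,0],"rot":[0,0,0]},{"fingers":0.35,"linear":[2.5,0,0],"rot":[0,0,0]},{"fingers":0.35,"linear":[1.4,0,0],"rot":[0,0,0]},{"fingers":0.35,"linear":[0,0,0],"rot":[0,0,0]},{"fingers":0.35,"linear":[0,0,0],"rot":[0,0,0]}]'
python3 -m jog '[{"fingers":1,"linear":[0,0,0],"rot":[0,0,0]},{"fingers":1,"linear":[0,0,0],"rot":[0,0,0]},{"fingers":1,"linear":[0,0,0],"rot":[0,0,0]},{"fingers":1,"linear":[0,0,0],"rot":[0,0,0]}]' 40
python3 - <<'E'
from h import *
s,M=st(); go(case(-.03,.055,.09),M,s)
E
```

```text
time_s: 5.65
tool_pos: [0.4039, 0.1801, 0.0914]
eef_rot: [-0.47, 0.529, 0.469, 0.529]
wrist_force: [0.4, 0.6, 0.6]
grip_width: 0.0278
time_s: 6.05
tool_pos: [0.4041, 0.1802, 0.0915]
eef_rot: [-0.47, 0.528, 0.469, 0.529]
wrist_force: [-0.0, -0.0, -0.2]
grip_width: 0.0
t 6.05 p [404.1 180.2  91.5] x [ 0.001  0.    -1.   ] y [-0.993  0.118 -0.001] 173.2 z [0.118 0.993 0.   ] 83.2 q [ 0.27 -0.16 -0.34  1.4   0.    0.39] F [-0.  -0.  -0.2] w 0.0
tool-frame cm [ 0.15 -0.01 -0.02]
```

```bash
python3 - <<'E'
from h import *
c=cam("wrist"); crop(c,100,100,400,300,2.6,"w4")
d=cam("side"); crop(d,210,180,330,290,6,"s4")
E
```

```text
(no output)
```

View pics/w4.png

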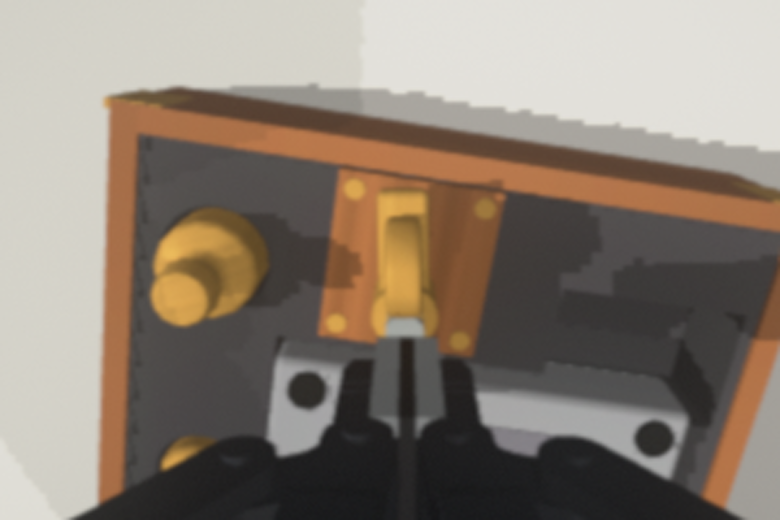

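View pics/s4.png

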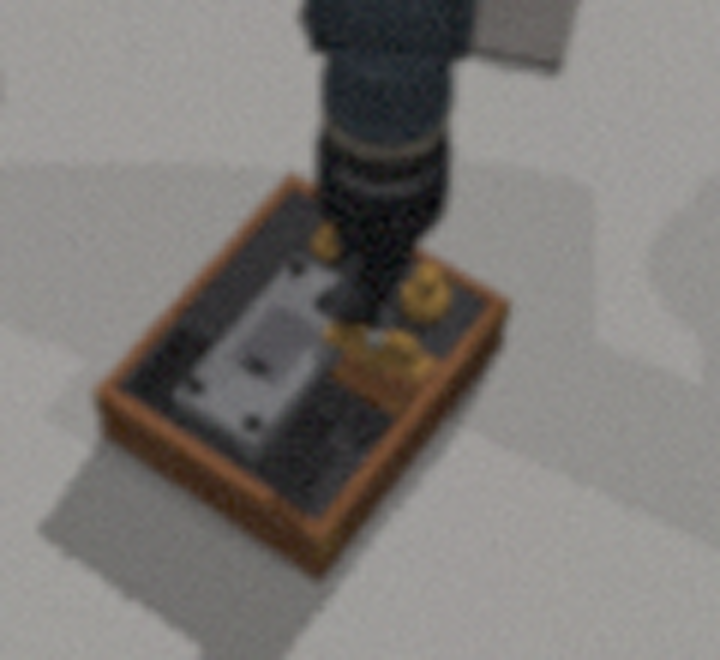

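```bash
python3 - <<'E'
from h import *
s,M=st()
c=cam("wrist"); P=c["P"]
def q(u,v):
    U,V=round(100+u/2.6),round(100+v/2.6); p=P[V,U]; return (U,V),np.r_[(p[:2]-CT)@CR,p[2]].round(4)*1000, (((p-s["tool_pos"])@M)*1000).round(1)
for n,u,v in[("tipL",390,345),("tipR",425,345),("tipL2",385,400),("tipR2",430,400),("pin",405,327),("wing",405,280),("wingtop",405,200),("wingedge",405,235),("post",380,310),("base",345,260)]: print(n,*q(u,v))
d=cam("side")
for n,u,v in[("tip",345,300),("wing",400,350),("pin",378,340),("wing2",340,330),("tip",375,300),("body",385,200)]:
    U,V=round(210+u/6),round(180+v/6); p=d["P"][V,U]; print(n,(np.r_[(p[:2]-CT)@CR,p[2]]*1000).round(1))
E
```

```text
t 6.15 p [403.8 180.1  91.1] x [ 0.  0. -1.] y [-0.993  0.118 -0.   ] 173.2 z [0.118 0.993 0.   ] 83.2 q [ 0.27 -0.16 -0.34  1.4   0.    0.39] F [ 0.8 -0.1 -0.6] w 0.2
tipL (250, 233) [-35.   64.8 121.5] [-30.5  10.1  -3.5]
tipR (263, 233) [-27.9  65.8 121.1] [-30.1   9.9   3.7]
tipL2 (248, 254) [-35.4  64.7 144.3] [-53.2   9.9  -3.9]
tipR2 (265, 254) [-27.5  65.9 144.3] [-53.2  10.    4. ]
pin (256, 226) [-30.2  55.9  90.2] [ 0.9  0.5 -0.2]
wing (256, 208) [-32.8  72.5 101. ] [-9.9 17.3 -0.2]
wingtop (256, 177) [-35.   86.4  77.2] [13.9 31.4 -0.2]
wingedge (256, 190) [-34.3  82.3  95.4] [-4.4 27.3 -0.2]
post (246, 219) [-37.4  56.9  82.7] [ 8.4  2.6 -7.1]
base (233, 200) [-49.1  62.3  61.6] [ 29.4   9.7 -17.8]
tip [ 15.5  68.9 200.9]
wing [-33.8  77.1  92.2]
pin [-29.1  62.6  91.5]
wing2 [-26.3  37.6  85.5]
tip [ -8.6  69.6 171.2]
body [ -5.8  75.7 281.2]
```

```bash
python3 - <<'E'
from h import *
s,M=st()
c=cam("wrist"); P=c["P"]
for V in range(222,300,4):
    print(V,[(((P[V,U]-s["tool_pos"])@M)*1000).round(0).tolist() for U in (244,250,256,262)], c["color"][V,250])
E
```

```text
t 6.25 p [403.6 180.1  90.9] x [ 0.  0. -1.] y [-0.993  0.118 -0.   ] 173.2 z [0.118 0.993 0.   ] 83.2 q [ 0.27 -0.16 -0.34  1.39  0.    0.39] F [ 0.4  0.6 -0.1] w -0.5
222 [[10.0, -0.0, -9.0], [-3.0, 5.0, -4.0], [-3.0, 5.0, -0.0], [2.0, 3.0, 4.0]] [ 81 129 160]
226 [[9.0, -3.0, -9.0], [0.0, 1.0, -4.0], [-1.0, 1.0, -0.0], [0.0, 1.0, 4.0]] [159 165 162]
230 [[29.0, -15.0, -10.0], [-26.0, 10.0, -4.0], [-26.0, 10.0, -0.0], [-25.0, 10.0, 3.0]] [ 98 100 101]
234 [[33.0, -20.0, -10.0], [-32.0, 10.0, -3.0], [-31.0, 10.0, -0.0], [-32.0, 10.0, 3.0]] [87 89 89]
238 [[-28.0, 6.0, -7.0], [-37.0, 10.0, -3.0], [-35.0, 9.0, -0.0], [-36.0, 10.0, 3.0]] [87 88 89]
242 [[-40.0, 10.0, -6.0], [-42.0, 10.0, -3.0], [-40.0, 9.0, -0.0], [-40.0, 10.0, 3.0]] [87 88 89]
246 [[-44.0, 9.0, -6.0], [-45.0, 10.0, -3.0], [-45.0, 10.0, -0.0], [-46.0, 10.0, 3.0]] [87 88 88]
250 [[-49.0, 10.0, -6.0], [-50.0, 10.0, -3.0], [-50.0, 10.0, -0.0], [-49.0, 10.0, 3.0]] [86 87 87]
254 [[-52.0, 10.0, -6.0], [-53.0, 10.0, -3.0], [-52.0, 10.0, -0.0], [-52.0, 9.0, 3.0]] [86 87 87]
258 [[-57.0, 10.0, -6.0], [-58.0, 11.0, -3.0], [-57.
[... 325 characters left out ...]
2.0]] [29 29 29]
274 [[-71.0, 11.0, -5.0], [-70.0, 10.0, -3.0], [-59.0, 3.0, -0.0], [-70.0, 10.0, 2.0]] [30 30 31]
278 [[-74.0, 11.0, -5.0], [-74.0, 11.0, -3.0], [-59.0, 1.0, -0.0], [-69.0, 8.0, 2.0]] [28 28 28]
282 [[-76.0, 11.0, -5.0], [-73.0, 9.0, -3.0], [-59.0, -1.0, -0.0], [-68.0, 5.0, 2.0]] [29 29 29]
286 [[-79.0, 11.0, -5.0], [-72.0, 6.0, -3.0], [-58.0, -4.0, -0.0], [-68.0, 4.0, 2.0]] [31 30 30]
290 [[-87.0, 16.0, -4.0], [-69.0, 2.0, -3.0], [-59.0, -5.0, -0.0], [-69.0, 2.0, 2.0]] [32 30 31]
294 [[-89.0, 15.0, -4.0], [-69.0, -0.0, -3.0], [-59.0, -8.0, -0.0], [-69.0, 0.0, 2.0]] [32 30 29]
298 [[-89.0, 14.0, -4.0], [-69.0, -2.0, -3.0], [-59.0, -10.0, -0.0], [-69.0, -2.0, 2.0]] [32 30 29]
```

The wrist depth map shows the pads ending about 24 mm *behind* the TCP, not 8 mm ahead as stated. That explains why the fingers closed in the air above the wings. I'll reopen, go 33 mm lower and grip again.

```bash
python3 -m jog '[{"fingers":0.35,"linear":[0,0,0],"rot":[0,0,0]},{"fingers":0.35,"linear":[0,0,0],"rot":[0,0,0]},{"fingers":0.35,"linear":[0,0,0],"rot":[0,0,0]},{"fingers":0.35,"linear":[1.2,0,0],"rot":[0,0,0]},{"fingers":0.35,"linear":[1,0,0],"rot":[0,0,0]},{"fingers":0.35,"linear":[1,0,0],"rot":[0,0,0]},{"fingers":0.35,"linear":[0,0,0],"rot":[0,0,0]}]'
python3 -m jog '[{"fingers":1,"linear":[0,0,0],"rot":[0,0,0]},{"fingers":1,"linear":[0,0,0],"rot":[0,0,0]},{"fingers":1,"linear":[0,0,0],"rot":[0,0,0]}]' 40
python3 - <<'E'
from h import *
s,M=st(); go(case(-.03,.055,.09),M,s)
E
```

```text
time_s: 7.0
tool_pos: [0.4015, 0.1795, 0.0561]
eef_rot: [-0.469, 0.53, 0.47, 0.527]
wrist_force: [0.1, 0.2, -0.9]
grip_width: 0.0276
time_s: 7.3
tool_pos: [0.4026, 0.1797, 0.058]
eef_rot: [-0.469, 0.529, 0.47, 0.528]
wrist_force: [-1.0, -0.5, -5.2]
grip_width: 0.014
t 7.3 p [402.6 179.7  58. ] x [-0.002 -0.001 -1.   ] y [-0.993  0.118  0.002] 173.2 z [ 0.118  0.993 -0.001] 83.2 q [ 0.27 -0.15 -0.39  1.33 -0.    0.39] F [-1.  -0.5 -5.2] w 14.0
tool-frame cm [-3.2  -0.14  0.04]
```

```bash
python3 -m jog '[{"fingers":1,"linear":[0,0,0],"rot":[0,0,0]},{"fingers":1,"linear":[0,0,0],"rot":[0.1,0,0]},{"fingers":1,"linear":[0,0,0],"rot":[0.13,0,0]},{"fingers":1,"linear":[0,0,0],"rot":[0.13,0,0]},{"fingers":1,"linear":[0,0,0],"rot":[0.13,0,0]},{"fingers":1,"linear":[0,0,0],"rot":[0.13,0,0]},{"fingers":1,"linear":[0,0,0],"rot":[0.13,0,0]},{"fingers":1,"linear":[0,0,0],"rot":[0.13,0,0]}]'
python3 -m jog '[{"fingers":1,"linear":[0,0,0],"rot":[0.13,0,0]},{"fingers":1,"linear":[0,0,0],"rot":[0.13,0,0]},{"fingers":1,"linear":[0,0,0],"rot":[0.13,0,0]},{"fingers":1,"linear":[0,0,0],"rot":[0.13,0,0]},{"fingers":1,"linear":[0,0,0],"rot":[0.13,0,0]},{"fingers":1,"linear":[0,0,0],"rot":[0.13,0,0]},{"fingers":1,"linear":[0,0,0],"rot":[0.13,0,0]},{"fingers":1,"linear":[0,0,0],"rot":[0,0,0]}]'
python3 - <<'E'
from h import *
s,M=st(); go(case(-.03,.055,.09),M,s)
c=cam("wrist"); crop(c,100,60,400,280,2.6,"w5")
E
```

```text
time_s: 8.1
tool_pos: [0.4028, 0.18, 0.058]
eef_rot: [-0.198, 0.679, 0.198, 0.678]
wrist_force: [-0.9, -0.7, -7.1]
grip_width: 0.014
time_s: 8.9
tool_pos: [0.403, 0.18, 0.058]
eef_rot: [0.119, 0.698, -0.119, 0.697]
wrist_force: [-0.2, 0.6, -7.4]
grip_width: 0.0135
t 8.9 p [403. 180.  58.] x [-0.001 -0.    -1.   ] y [ 0.331  0.944 -0.001] 70.7 z [ 0.944 -0.331 -0.001] -19.3 q [ 0.27 -0.15 -0.39  1.33  0.    2.18] F [-0.2  0.6 -7.4] w 13.5
tool-frame cm [-3.2   0.04  0.1 ]
```

View pics/w5.png

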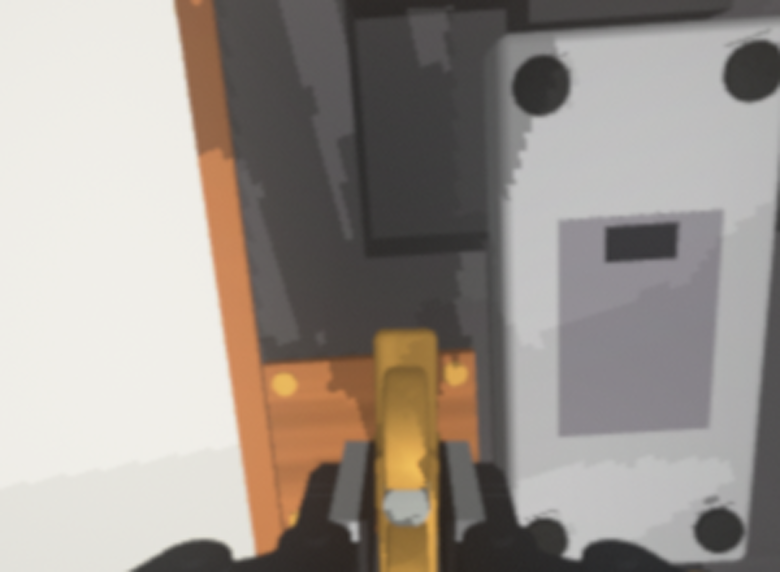

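The catch now lies along the scale: the wing at (405,330–500) runs parallel to the scale's edge. I'll release, rise and lean the tool for the scoop grasp.

```bash
python3 -m jog '[{"fingers":0.4,"linear":[0,0,0],"rot":[0,0,0]},{"fingers":0.4,"linear":[0,0,0],"rot":[0,0,0]},{"fingers":0.4,"linear":[-2,0,0],"rot":[0,0,0]},{"fingers":0.4,"linear":[-4,0,0],"rot":[0,0,0]},{"fingers":-0.3,"linear":[-4,0,0],"rot":[0,0,0]},{"fingers":-1,"linear":[0,0,0],"rot":[-0.065,0,0]},{"fingers":-1,"linear":[0,5,0],"rot":[0,0,0]},{"fingers":-1,"linear":[0,0,0],"rot":[0,0,-0.131]}]' 60
python3 -m jog '[{"fingers":-1,"linear":[0,0,0],"rot":[0,0,-0.131]},{"fingers":-1,"linear":[0,0,0],"rot":[0,0,-0.131]},{"fingers":-1,"linear":[0,0,0],"rot":[0,0,-0.131]},{"fingers":-1,"linear":[0,0,0],"rot":[0,0,0]},{"fingers":-1,"linear":[0,0,0],"rot":[0,0,0]}]'
python3 - <<'E'
from h import *
s,M=st()
Rc=np.eye(3); Rc[:2,:2]=CR
print("tool axes in case",(Rc.T@M).round(3).tolist())
d=Rc@[-.5,0,-.866]
go(case(.026-.004,0,.0087)-.09*d,M,s)
c=cam("wrist"); crop(c,0,0,512,384,1.5,"w6")
E
```

```text
time_s: 9.75
tool_pos: [0.4196, 0.2296, 0.1623]
eef_rot: [0.052, 0.703, -0.141, 0.695]
wrist_force: [-0.2, -0.4, -0.3]
grip_width: 0.0817
time_s: 10.25
tool_pos: [0.4175, 0.2291, 0.1581]
eef_rot: [-0.089, 0.702, -0.273, 0.652]
wrist_force: [0.6, -0.3, 0.2]
grip_width: 0.0858
t 10.25 p [417.5 229.1 158.1] x [-0.135 -0.482 -0.866] y [ 0.231  0.834 -0.5  ] 74.5 z [ 0.964 -0.267 -0.001] -15.5 q [ 0.59  0.38  0.28  1.88 -0.33  2.5 ] F [ 0.6 -0.3  0.2] w 85.8
tool axes in case [[-0.5, 0.866, 0.002], [0.0, 0.002, -1.0], [-0.866, -0.5, -0.001]]
tool-frame cm [3.87 7.56 5.55]
```

View pics/w6.png

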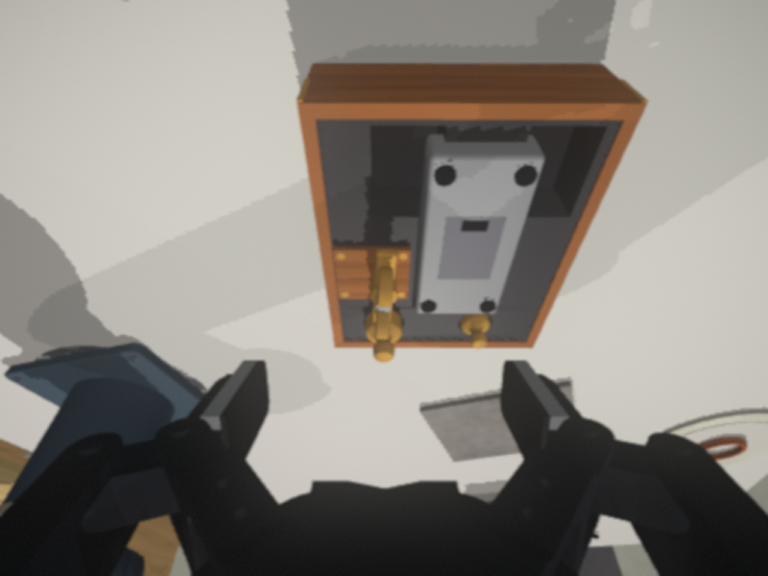

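```bash
python3 - <<'E'
from h import *
s,M=st(); c=cam("wrist")
for V in (243,246,250,256,264): print(V,[(((c["P"][V,U]-s["tool_pos"])@M)*1000).round(0).tolist() for U in (164,170,174,340,346)])
E
python3 -m jog '[{"fingers":-1,"linear":[0,2.6,1.85],"rot":[0,0,0]},{"fingers":-1,"linear":[0,2.5,1.85],"rot":[0,0,0]},{"fingers":-1,"linear":[0,2.5,1.85],"rot":[0,0,0]},{"fingers":-1,"linear":[2,0,0],"rot":[0,0,0]},{"fingers":-1,"linear":[0,0,0],"rot":[0,0,0]},{"fingers":-1,"linear":[0,0,0],"rot":[0,0,0]},{"fingers":-1,"linear":[0,0,0],"rot":[0,0,0]}]'
python3 - <<'E'
from h import *
s,M=st()
Rc=np.eye(3); Rc[:2,:2]=CR
d=Rc@[-.5,0,-.866]
go(case(.022,0,.0087),M,s)
c=cam("wrist"); crop(c,0,0,512,384,1.5,"w7")
E
```

```text
t 10.3 p [417.7 228.6 160. ] x [-0.133 -0.48  -0.867] y [ 0.233  0.835 -0.498] 74.4 z [ 0.963 -0.269  0.001] -15.6 q [ 0.59  0.38  0.28  1.88 -0.33  2.5 ] F [-0.7  0.2  0.9] w 85.4
243 [[-42.0, 11.0, -46.0], [-42.0, 11.0, -43.0], [-40.0, 10.0, -41.0], [-41.0, 11.0, 44.0], [-42.0, 11.0, 47.0]]
246 [[-46.0, 12.0, -44.0], [-46.0, 12.0, -41.0], [-40.0, 9.0, -41.0], [-41.0, 9.0, 44.0], [-45.0, 11.0, 46.0]]
250 [[-49.0, 11.0, -43.0], [-47.0, 10.0, -41.0], [-41.0, 7.0, -41.0], [-164.0, 73.0, 1.0], [-49.0, 11.0, 44.0]]
256 [[-55.0, 11.0, -41.0], [-47.0, 7.0, -42.0], [-41.0, 4.0, -41.0], [-43.0, 5.0, 44.0], [-50.0, 9.0, 44.0]]
264 [[-56.0, 8.0, -42.0], [-48.0, 3.0, -41.0], [-42.0, -0.0, -41.0], [-45.0, 1.0, 44.0], [-52.0, 6.0, 44.0]]
time_s: 11.05
tool_pos: [0.4862, 0.2671, 0.1072]
eef_rot: [-0.087, 0.7, -0.273, 0.654]
wrist_force: [0.7, -0.6, -0.3]
grip_width: 0.0857
t 11.05 p [486.2 267.1 107.2] x [-0.131 -0.479 -0.868] y [ 0.236  0.835 -0.497] 74.2 z [ 0.963 -0.27   0.004] -15.6 q [ 0.58  0.6   0.48  1.85 -0.33  2.5 ] F [ 0.7 -0.6 -0.3] w 85.7
tool-frame cm [11.23  0.2  -0.09]
```

View pics/w7.png

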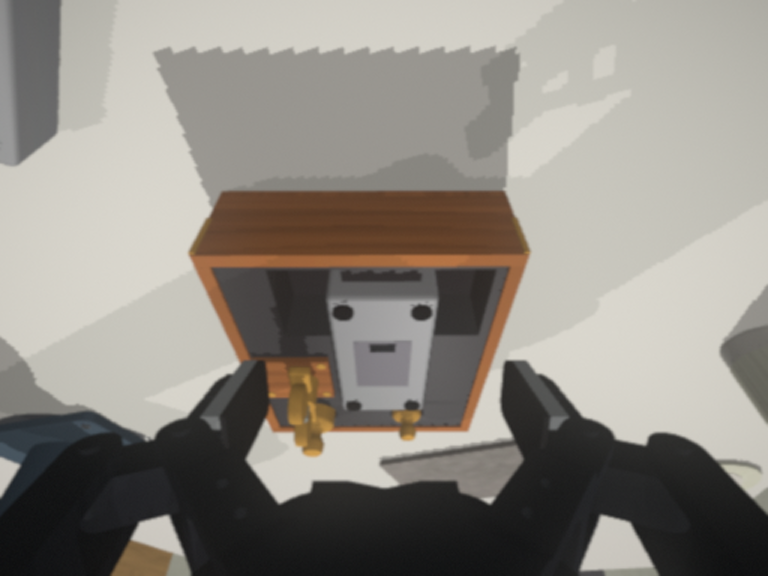

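```bash
python3 -m jog '[{"fingers":-1,"linear":[3,0.2,-0.1],"rot":[0,0,0]},{"fingers":-1,"linear":[3,0,0],"rot":[0,0,0]},{"fingers":-1,"linear":[2,0,0],"rot":[0,0,0]},{"fingers":-1,"linear":[0,0,0],"rot":[0,0,0]},{"fingers":-1,"linear":[0,0,0],"rot":[0,0,0]}]'
python3 - <<'E'
from h import *
s,M=st()
go(case(.022,0,.0087),M,s)
c=cam("wrist"); crop(c,0,0,512,384,1.5,"w8")
E
```

```text
time_s: 11.6
tool_pos: [0.4745, 0.2308, 0.0348]
eef_rot: [-0.088, 0.701, -0.274, 0.652]
wrist_force: [-0.7, -0.1, 0.1]
grip_width: 0.0854
t 11.6 p [474.5 230.8  34.8] x [-0.133 -0.481 -0.867] y [ 0.234  0.834 -0.499] 74.3 z [ 0.963 -0.269  0.001] -15.6 q [ 0.54  0.55  0.26  1.68 -0.35  2.46] F [-0.7 -0.1  0.1] w 85.4
tool-frame cm [ 3.05 -0.07  0.08]
```

View pics/w8.png

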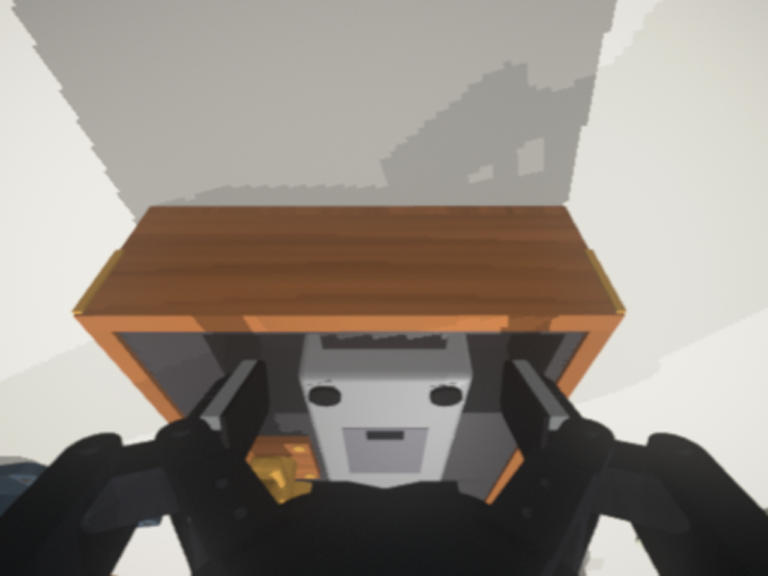

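Well centred: the head face spans 300–470 px and the finger inner edges are at 265 and 505. I'll go the remaining 3 cm and close.

```bash
python3 -m jog '[{"fingers":-1,"linear":[1.5,0,0],"rot":[0,0,0]},{"fingers":-1,"linear":[1.5,0,0],"rot":[0,0,0]},{"fingers":-1,"linear":[0,0,0],"rot":[0,0,0]},{"fingers":0,"linear":[0,0,0],"rot":[0,0,0]},{"fingers":1,"linear":[0,0,0],"rot":[0,0,0]},{"fingers":1,"linear":[0,0,0],"rot":[0,0,0]},{"fingers":1,"linear":[0,0,0],"rot":[0,0,0]}]' 70
python3 - <<'E'
from h import *
s,M=st()
go(case(.022,0,.0087),M,s)
c=cam("wrist"); crop(c,0,0,512,384,1.5,"w9")
for V in (243,250,256,264): print(V,[(((c["P"][V,U]-s["tool_pos"])@M)*1000).round(0).tolist() for U in (180,184,188,192,196)])
E
```

```text
time_s: 12.35
tool_pos: [0.4716, 0.2174, 0.009]
eef_rot: [-0.088, 0.701, -0.273, 0.653]
wrist_force: [0.8, 4.6, 6.3]
grip_width: 0.0611
t 12.35 p [471.6 217.4   9. ] x [-0.131 -0.48  -0.867] y [ 0.234  0.835 -0.497] 74.3 z [ 0.963 -0.269  0.003] -15.6 q [ 0.53  0.54  0.19  1.61 -0.36  2.44] F [0.8 4.6 6.3] w 61.1
tool-frame cm [ 0.13 -0.18  0.01]
243 [[-73.0, 27.0, -28.0], [-74.0, 28.0, -26.0], [-73.0, 27.0, -25.0], [-74.0, 28.0, -23.0], [-74.0, 28.0, -21.0]]
250 [[-71.0, 23.0, -28.0], [-71.0, 23.0, -27.0], [-71.0, 23.0, -25.0], [-71.0, 23.0, -24.0], [-72.0, 23.0, -22.0]]
256 [[-54.0, 11.0, -34.0], [-55.0, 11.0, -32.0], [-55.0, 11.0, -30.0], [-57.0, 12.0, -28.0], [-57.0, 13.0, -26.0]]
264 [[-61.0, 11.0, -32.0], [-62.0, 11.0, -30.0], [-59.0, 10.0, -29.0], [-61.0, 11.0, -27.0], [-61.0, 11.0, -25.0]]
```

View pics/w9.png

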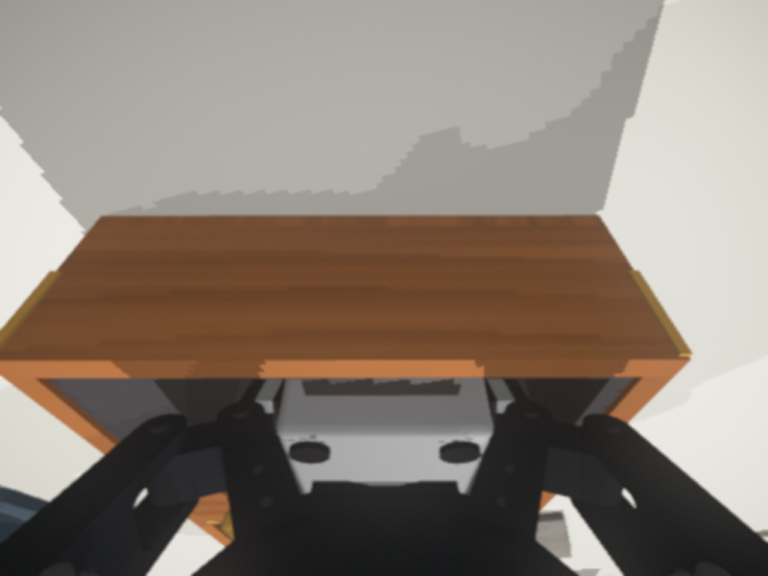

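Gripped at 61 mm. Now I'll tilt the scale about its heel while easing it slightly towards the scoop end.

```bash
python3 -m jog '[{"fingers":1,"linear":[-0.52,-0.08,0],"rot":[0,0,0.05]},{"fingers":1,"linear":[-0.52,-0.08,0],"rot":[0,0,0.05]},{"fingers":1,"linear":[-0.57,-0.02,0],"rot":[0,0,0.05]},{"fingers":1,"linear":[-0.57,-0.02,0],"rot":[0,0,0.05]}]'
python3 - <<'E'
from h import *
s,M=st()
E
```

```text
time_s: 12.8
tool_pos: [0.4727, 0.2239, 0.0278]
eef_rot: [-0.017, 0.707, -0.207, 0.676]
wrist_force: [0.0, 1.0, -1.9]
grip_width: 0.0611
t 12.8 p [472.7 223.9  27.8] x [-0.084 -0.304 -0.949] y [ 0.255  0.914 -0.316] 74.4 z [ 0.963 -0.269  0.001] -15.6 q [ 0.47  0.35  0.04  1.48 -0.24  2.33] F [ 0.   1.  -1.9] w 61.1
```

```bash
python3 -m jog '[{"fingers":1,"linear":[-0.56,-0.01,0],"rot":[0,0,0.05]},{"fingers":1,"linear":[-0.56,-0.01,0],"rot":[0,0,0.05]},{"fingers":1,"linear":[-0.55,0,0],"rot":[0,0,0.05]},{"fingers":1,"linear":[-0.55,0,0],"rot":[0,0,0.05]},{"fingers":1,"linear":[0,0,0],"rot":[0,0,0]},{"fingers":1,"linear":[0,0,0],"rot":[0,0,0]}]'
python3 - <<'E'
from h import *
s,M=st()
c=cam("scene"); crop(c,260,170,360,250,7,"s10")
c=cam("side"); crop(c,210,180,330,290,6,"d10")
E
```

```text
time_s: 13.4
tool_pos: [0.4733, 0.228, 0.0488]
eef_rot: [0.052, 0.705, -0.14, 0.693]
wrist_force: [-0.1, 0.3, -2.0]
grip_width: 0.0615
t 13.4 p [473.3 228.   48.8] x [-0.034 -0.12  -0.992] y [ 0.268  0.955 -0.125] 74.4 z [ 0.963 -0.27  -0.001] -15.6 q [ 0.38  0.17 -0.09  1.38 -0.1   2.23] F [-0.1  0.3 -2. ] w 61.5
```

View pics/s10.png

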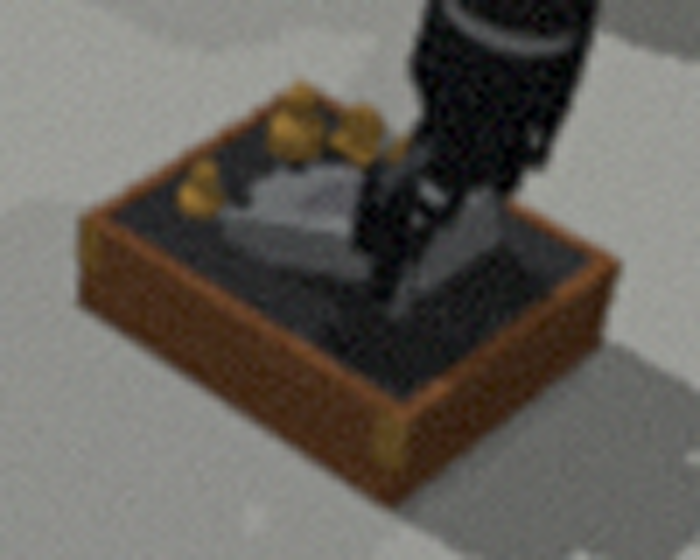

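View pics/d10.png

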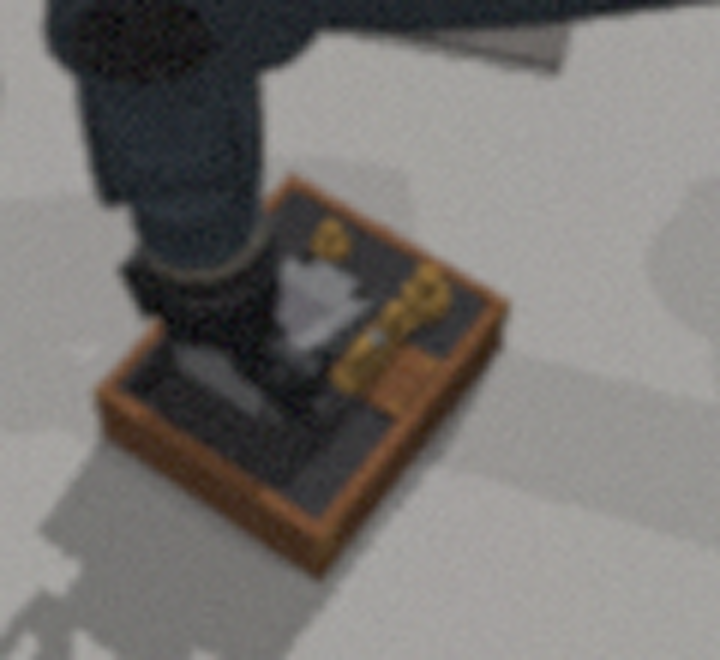

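The scoop end is up by about 23° (head edge near z 94 mm by dead reckoning) with the heel still in the cutout. Now I'll lift it straight out.

```bash
python3 -m jog '[{"fingers":1,"linear":[-1,0.2,0],"rot":[0,0,0]},{"fingers":1,"linear":[-1.5,0.2,0],"rot":[0,0,0]},{"fingers":1,"linear":[-2,0,0],"rot":[0,0,0]},{"fingers":1,"linear":[-3,0,0],"rot":[0,0,0]},{"fingers":1,"linear":[-3,0,0],"rot":[0,0,0]},{"fingers":1,"linear":[-3,0,0],"rot":[0,0,0]},{"fingers":1,"linear":[-2,0,0],"rot":[0,0,0]},{"fingers":1,"linear":[-1,0,0],"rot":[0,0,0]}]'
python3 - <<'E'
from h import *
s,M=st()
go([.475,-.223,.21],M,s)
c=cam("wrist"); crop(c,0,0,512,384,1.5,"w11")
c=cam("side"); crop(c,190,130,340,290,4,"d11")
E
```

```text
time_s: 14.3
tool_pos: [0.4814, 0.2531, 0.2154]
eef_rot: [0.053, 0.704, -0.138, 0.695]
wrist_force: [-0.1, 0.7, -3.1]
grip_width: 0.0612
t 14.3 p [481.4 253.1 215.4] x [-0.029 -0.118 -0.993] y [ 0.267  0.956 -0.121] 74.4 z [ 0.963 -0.268  0.003] -15.6 q [ 0.42  0.2   0.27  1.72 -0.1   2.27] F [-0.1  0.7 -3.1] w 61.2
tool-frame cm [  6.16 -45.62  12.16]
```

View pics/w11.png

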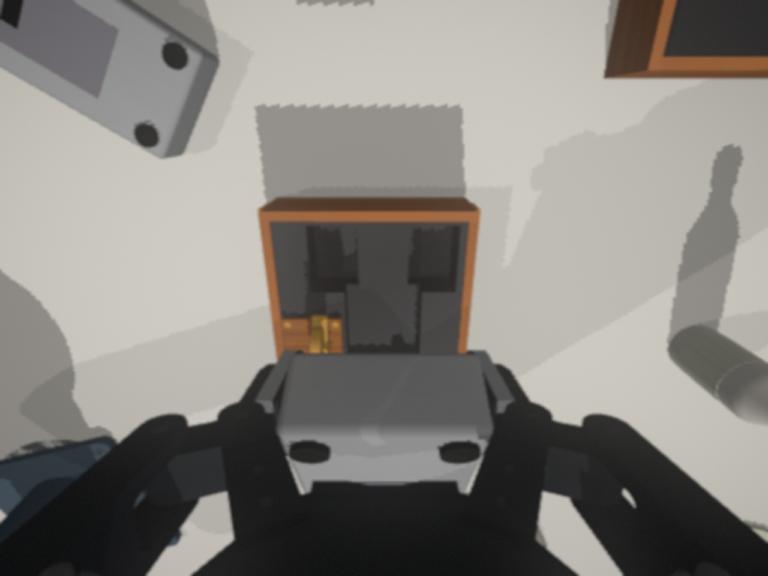

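View pics/d11.png

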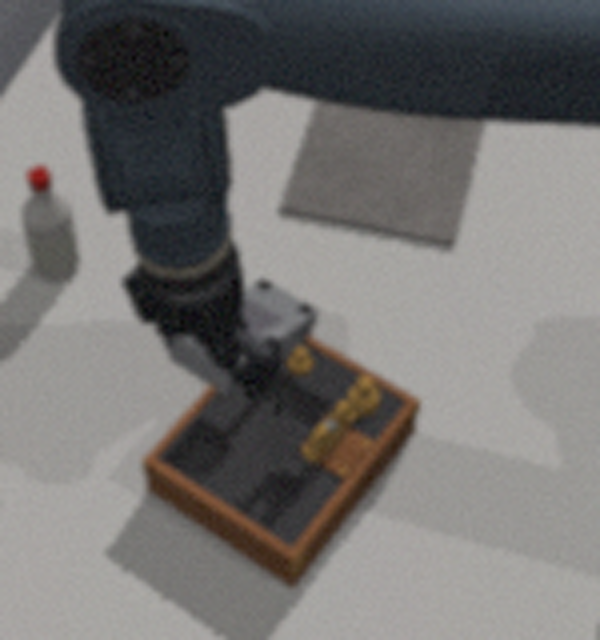

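The scale is out and did not slip in the fingers: the feet are at (309,452) and (460,452), the same as before the lift. Next I'll carry it to the tile.

```bash
python3 -m jog '[{"fingers":1,"linear":[0.3,-2.1,0.55],"rot":[0,0,0]},{"fingers":1,"linear":[0.5,-4,1.05],"rot":[0,0,0]},{"fingers":1,"linear":[0.5,-4,1.05],"rot":[0,0,0]},{"fingers":1,"linear":[0.5,-4,1.05],"rot":[0,0,0]},{"fingers":1,"linear":[0.5,-4,1.05],"rot":[0,0,0]},{"fingers":1,"linear":[0.5,-4,1.05],"rot":[0,0,0]},{"fingers":1,"linear":[0.5,-4,1.05],"rot":[0,0,0]},{"fingers":1,"linear":[0.5,-4,1.05],"rot":[0,0,0]}]'
python3 -m jog '[{"fingers":1,"linear":[0.5,-4,1.05],"rot":[0,0,0]},{"fingers":1,"linear":[0.5,-4,1.05],"rot":[0,0,0]},{"fingers":1,"linear":[0.5,-4,1.05],"rot":[0,0,0]},{"fingers":1,"linear":[0,0,0],"rot":[0,0,0.12]},{"fingers":1,"linear":[0,0,0],"rot":[0,0,0.12]},{"fingers":1,"linear":[0,0,0],"rot":[0,0,0.12]},{"fingers":1,"linear":[0,0,0],"rot":[0,0,0.12]},{"fingers":1,"linear":[0,0,0],"rot":[0,0,0]}]'
python3 - <<'E'
from h import *
s,M=st()
go([.475,-.223,.21],M,s)
E
```

```text
time_s: 15.2
tool_pos: [0.4733, -0.0629, 0.21]
eef_rot: [0.052, 0.706, -0.139, 0.692]
wrist_force: [1.3, -0.1, -2.5]
grip_width: 0.0618
time_s: 16.0
tool_pos: [0.4702, -0.189, 0.2078]
eef_rot: [0.222, 0.674, 0.028, 0.704]
wrist_force: [0.2, 0.3, -3.7]
grip_width: 0.0612
t 16.0 p [ 470.2 -189.   207.8] x [ 0.089  0.339 -0.936] y [0.259 0.9   0.351] 73.9 z [ 0.962 -0.274 -0.008] -15.9 q [-0.73  0.12  0.12  1.75  0.32  1.09] F [ 0.2  0.3 -3.7] w 61.2
tool-frame cm [-1.32 -2.86  1.4 ]
```

```bash
python3 -m jog '[{"fingers":1,"linear":[0,0,0.5],"rot":[0,0,0.115]},{"fingers":1,"linear":[0,0,0.5],"rot":[0,0,0.115]},{"fingers":1,"linear":[0,0,0.5],"rot":[0,0,0.115]},{"fingers":1,"linear":[0,0,0],"rot":[0,0,0.115]},{"fingers":1,"linear":[0,0,0],"rot":[0,0,0.115]},{"fingers":1,"linear":[0,0,0],"rot":[0,0,0.115]},{"fingers":1,"linear":[0,0,0],"rot":[0,0,0]},{"fingers":1,"linear":[0,0,0],"rot":[0,0,0]}]'
python3 - <<'E'
from h import *
s,M=st()
c=cam("wrist"); crop(c,0,0,512,384,1.5,"w12")
P=c["P"]
def plane(u0,v0,u1,v1):
    p=P[v0:v1,u0:u1].reshape(-1,3); q=p-p.mean(0); n=np.linalg.svd(q,full_matrices=False)[2][2]; return p.mean(0).round(4),n.round(4),q.std(0)
print(plane(210,245,300,278))
c=cam("side"); crop(c,190,60,340,220,4,"d12")
E
```

```text
time_s: 16.8
tool_pos: [0.4866, -0.1898, 0.2105]
eef_rot: [0.433, 0.56, 0.266, 0.654]
wrist_force: [-0.3, -0.1, -1.8]
grip_width: 0.0614
t 16.8 p [ 486.6 -189.8  210.5] x [ 0.23   0.834 -0.502] y [0.137 0.482 0.865] 74.1 z [ 0.963 -0.268 -0.004] -15.5 q [-0.96  0.57  0.33  2.17  0.73  0.55] F [-0.3 -0.1 -1.8] w 61.4
(array([ 0.4747, -0.2348,  0.2505]), array([-0.2201, -0.7819, -0.5832]), array([0.0112459 , 0.00714166, 0.00846384]))
```

View pics/w12.png

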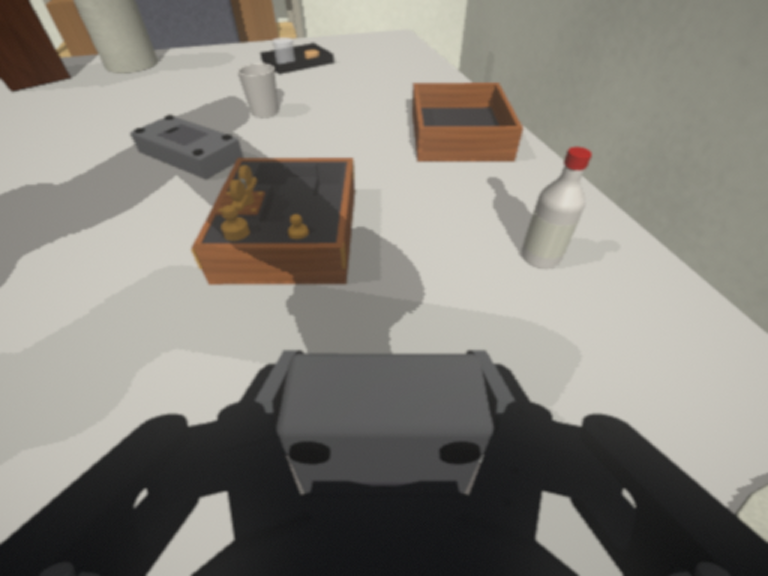

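View pics/d12.png

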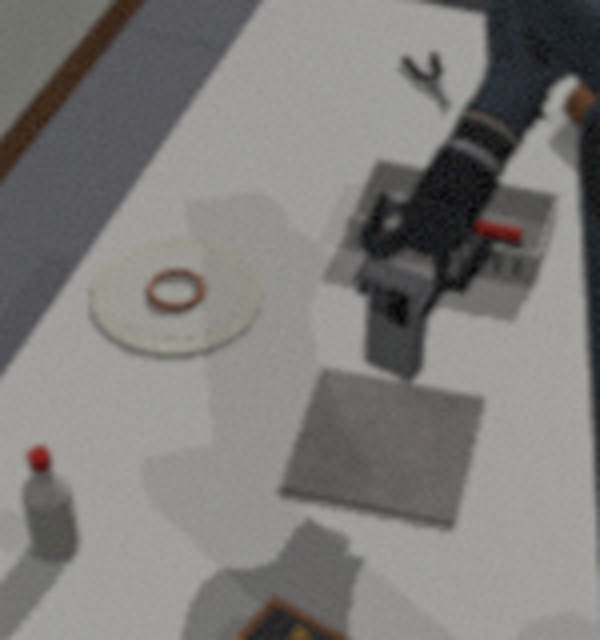

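```bash
python3 - <<'E'
from h import *
s,M=st()
c=cam("wrist"); P=c["P"]
for V in range(228,322,6): print(V,[(((P[V,U]-s["tool_pos"])@M)*1000).round(1).tolist() for U in (215,256,300)],(P[V,256]*1000).round(0))
E
```

```text
t 16.9 p [ 487.3 -189.8  213.5] x [ 0.232  0.832 -0.504] y [0.133 0.487 0.863] 74.7 z [ 0.964 -0.267  0.002] -15.5 q [-0.96  0.56  0.34  2.17  0.73  0.55] F [ 1.1 -0.1 -2.3] w 61.6
228 [[238.9, -105.6, -66.6], [241.4, -106.6, 1.2], [240.5, -106.1, 74.2]] [530. -41.  -0.]
234 [[230.4, -112.4, -65.6], [231.2, -112.7, 1.2], [231.0, -112.6, 73.0]] [527. -53.  -0.]
240 [[-50.5, 16.4, -18.3], [-49.4, 15.9, 1.0], [-50.1, 16.2, 21.9]] [ 479. -223.  252.]
246 [[-54.0, 15.1, -17.8], [-53.5, 14.9, 1.1], [-53.5, 14.9, 21.4]] [ 478. -227.  253.]
252 [[-56.4, 13.4, -17.6], [-56.1, 13.2, 1.1], [-56.6, 13.5, 21.0]] [ 477. -230.  253.]
258 [[-58.4, 11.4, -17.4], [-58.5, 11.5, 1.1], [-57.8, 11.1, 20.9]] [ 476. -233.  253.]
264 [[-60.7, 9.8, -17.1], [-60.3, 9.5, 1.1], [-61.6, 10.4, 20.3]] [ 476. -236.  252.]
270 [[-62.9, 8.2, -16.8], [-63.8, 8.7, 1.1], [-63.3, 8.5, 20.2]] [ 475. -239.  253.]
276 [[-65.7, 7.0, -16.5], [-66.0, 7.3, 1.1], [-65.6, 7.0, 19.9]] [ 474. -241.  253.]
282 [[-69.2, 6.5, -16.0], [-68.0, 5.7, 1.1], [-69.2, 6.5, 19.3]] [ 473. -244.  253.]
288 [[-69.7, 4.0, -16.0], [-69.4, 3.8, 1.1], [-68.9, 3.4, 19.5]] [ 473. -246.  252.]
294 [[-67.6, -0.6, -16.5], [-68.2, -0.1, 1.1], [-68.0, -0.2, 19.8]] [ 473. -247.  248.]
300 [[-69.4, -2.2, -16.3], [-65.1, -5.6, 1.1], [-69.6, -2.0, 19.7]] [ 473. -247.  242.]
306 [[-66.1, -8.0, -17.1], [-60.7, -12.3, 1.1], [-64.4, -9.3, 20.9]] [ 473. -247.  234.]
312 [[-57.7, -18.3, -18.7], [-57.2, -18.7, 1.1], [-57.6, -18.4, 22.4]] [ 473. -247.  226.]
318 [[-53.3, -25.7, -19.7], [-53.7, -25.4, 1.1], [-53.5, -25.6, 23.4]] [ 473. -247.  219.]
```

The scale is vertical in the hand: its end face is level at z = 253 mm and its underside is an upright plane. I'll lower it to the tile, 114 mm below.

```bash
python3 -m jog '[{"fingers":1,"linear":[1.17,-1.62,0],"rot":[0,0,0]},{"fingers":1,"linear":[1.17,-1.62,0],"rot":[0,0,0]},{"fingers":1,"linear":[1.17,-1.62,0],"rot":[0,0,0]},{"fingers":1,"linear":[1.17,-1.62,0],"rot":[0,0,0]},{"fingers":1,"linear":[1.17,-1.62,0],"rot":[0,0,0]},{"fingers":1,"linear":[0,0,0],"rot":[0,0,0]},{"fingers":1,"linear":[0,0,0],"rot":[0,0,0]},{"fingers":1,"linear":[0,0,0],"rot":[0,0,0]}]'
python3 - <<'E'
from h import *
s,M=st()
c=cam("wrist"); P=c["P"]
p=P[256:282,225:285].reshape(-1,3); q=p-p.mean(0); print(p.mean(0),np.median(p[:,2]),np.linalg.svd(q,full_matrices=False)[2][2])
c=cam("side"); crop(c,210,90,340,220,5,"d13")
E
```

```text
time_s: 17.75
tool_pos: [0.4903, -0.1813, 0.1148]
eef_rot: [0.432, 0.559, 0.266, 0.656]
wrist_force: [-0.3, -0.3, -2.6]
grip_width: 0.061
t 17.75 p [ 490.3 -181.3  114.8] x [ 0.234  0.832 -0.503] y [0.133 0.485 0.864] 74.7 z [ 0.963 -0.269  0.003] -15.6 q [-0.95  0.62  0.22  1.99  0.74  0.56] F [-0.3 -0.3 -2.6] w 61.0
[ 0.47714788 -0.22960156  0.15464144] 0.15408721156186672 [-0.22570164 -0.81725715 -0.53023535]
```

View pics/d13.png

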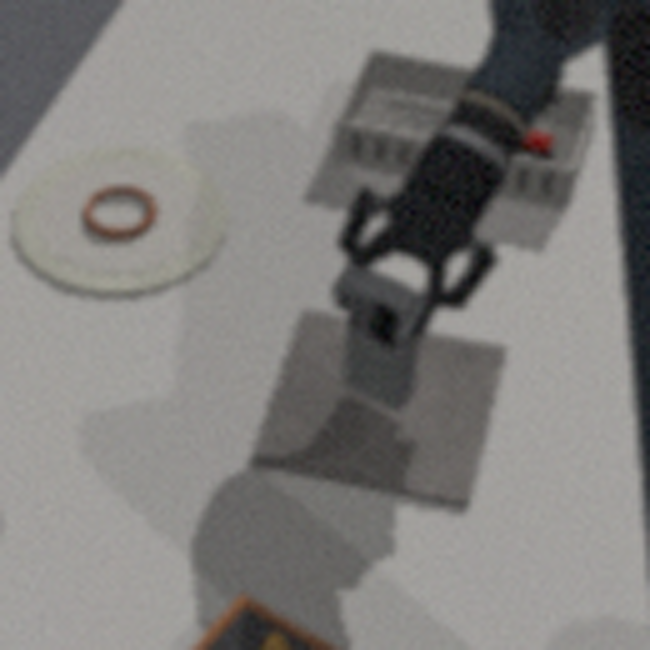

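```bash
python3 -m jog '[{"fingers":1,"linear":[0.3,-0.52,0],"rot":[0,0,0]},{"fingers":1,"linear":[0.3,-0.52,0],"rot":[0,0,0]},{"fingers":1,"linear":[0.05,-0.09,0],"rot":[0,0,0]},{"fingers":1,"linear":[0.05,-0.09,0],"rot":[0,0,0]},{"fingers":1,"linear":[0,0,0],"rot":[0,0,0]}]'
python3 -m jog '[{"fingers":1,"linear":[0.05,-0.09,0],"rot":[0,0,0]},{"fingers":1,"linear":[0,0,0],"rot":[0,0,0]}]'
python3 -m jog '[{"fingers":1,"linear":[0.05,-0.09,0],"rot":[0,0,0]},{"fingers":1,"linear":[0,0,0],"rot":[0,0,0]}]'
```

```text
time_s: 18.35
tool_pos: [0.4895, -0.1809, 0.0985]
eef_rot: [0.433, 0.559, 0.267, 0.655]
wrist_force: [0.9, -0.0, -1.2]
grip_width: 0.0613
time_s: 18.55
tool_pos: [0.4896, -0.1809, 0.0985]
eef_rot: [0.434, 0.559, 0.267, 0.655]
wrist_force: [-1.3, -1.2, 3.7]
grip_width: 0.0617
time_s: 18.75
tool_pos: [0.4896, -0.1809, 0.0985]
eef_rot: [0.434, 0.559, 0.267, 0.655]
wrist_force: [-3.6, 0.2, 6.2]
grip_width: 0.0611
```

```bash
python3 -m jog '[{"fingers":-0.46,"linear":[0,0,0],"rot":[0,0,0]},{"fingers":-0.5,"linear":[0,0,0],"rot":[0,0,0]},{"fingers":-0.6,"linear":[0,0,0],"rot":[0,0,0]},{"fingers":-1,"linear":[0,0,0],"rot":[0,0,0]},{"fingers":-1,"linear":[0,0,0],"rot":[0,0,0]},{"fingers":-1,"linear":[0,0,0],"rot":[0,0,0]}]'
python3 - <<'E'
from h import *
s,M=st()
c=cam("wrist"); crop(c,0,0,512,384,1.5,"w14"); P=c["P"]
p=P[258:280,225:285].reshape(-1,3); q=p-p.mean(0); print(p.mean(0),np.linalg.svd(q,full_matrices=False)[2][2])
for V in (240,250,260,270,280,290,300,310,318): print(V,(P[V,256]*1000).round(0))
c=cam("side"); crop(c,210,90,340,220,5,"d14")
E
```

```text
time_s: 19.35
tool_pos: [0.4896, -0.181, 0.0964]
eef_rot: [0.433, 0.559, 0.267, 0.655]
wrist_force: [0.9, -0.5, -0.8]
grip_width: 0.0853
t 19.35 p [ 489.6 -181.    96.4] x [ 0.233  0.833 -0.501] y [0.135 0.483 0.865] 74.4 z [ 0.963 -0.269  0.   ] -15.6 q [-0.95  0.64  0.2   1.96  0.74  0.56] F [ 0.9 -0.5 -0.8] w 85.3
[ 0.47631379 -0.23020244  0.13766943] [-0.15827949 -0.58214689 -0.79752906]
240 [ 481. -216.  137.]
250 [ 479. -221.  137.]
260 [ 478. -227.  139.]
270 [ 477. -231.  138.]
280 [ 476. -235.  137.]
290 [ 475. -238.  135.]
300 [ 475. -238.  124.]
310 [ 475. -238.  113.]
318 [ 475. -238.  102.]
```

View pics/w14.png

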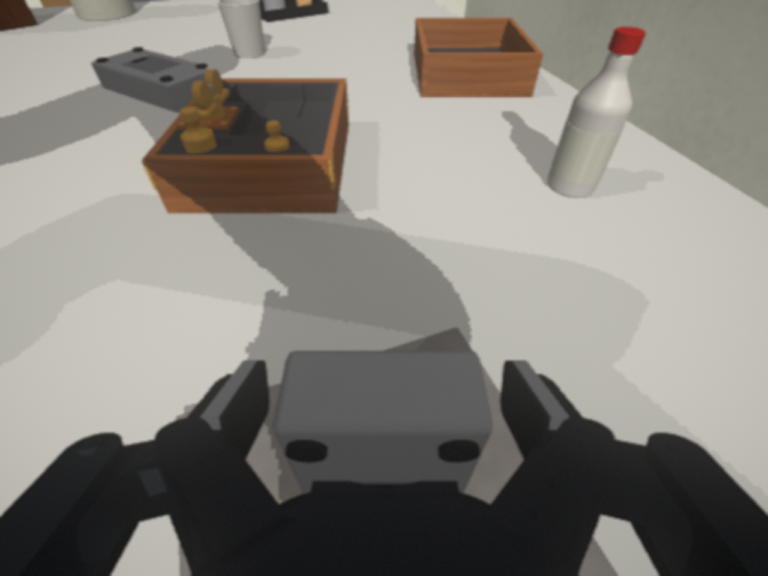

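View pics/d14.png

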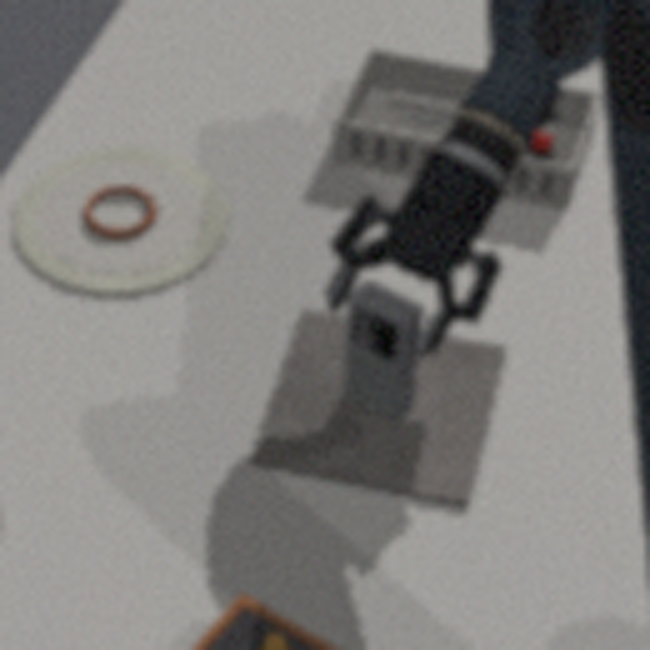

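It stands released on the tile: the top face is level at z = 138 mm and the underside is upright near y = -0.238. Now I'll retreat backwards, rise, and swing the tool over to the other side.

```bash
python3 -m jog '[{"fingers":-1,"linear":[-1.5,0,0],"rot":[0,0,0]},{"fingers":-1,"linear":[-3,0,0],"rot":[0,0,0]},{"fingers":-1,"linear":[-4,0,0],"rot":[0,0,0]},{"fingers":-1,"linear":[-4,0,0],"rot":[0,0,0]},{"fingers":-1,"linear":[0,4,0],"rot":[0,0,0]},{"fingers":-1,"linear":[0,4,0],"rot":[0,0,0]},{"fingers":-1,"linear":[0,4,0],"rot":[0,0,0]},{"fingers":-1,"linear":[0,4,0],"rot":[0,0,0]}]'
python3 -m jog '[{"fingers":-1,"linear":[0,0,0],"rot":[0,0,-0.145]},{"fingers":-1,"linear":[0,0,0],"rot":[0,0,-0.145]},{"fingers":-1,"linear":[0,0,0],"rot":[0,0,-0.145]},{"fingers":-1,"linear":[0,0,0],"rot":[0,0,-0.145]},{"fingers":-1,"linear":[0,0,0],"rot":[0,0,-0.145]},{"fingers":-1,"linear":[0,0,0],"rot":[0,0,-0.145]},{"fingers":-1,"linear":[0,0,0],"rot":[0,0,-0.145]},{"fingers":-1,"linear":[0,0,0],"rot":[0,0,0]}]'
python3 - <<'E'
from h import *
s,M=st()
c=cam("wrist"); crop(c,0,0,512,384,1.5,"w15")
E
```

```text
time_s: 20.25
tool_pos: [0.4828, -0.1985, 0.2847]
eef_rot: [0.431, 0.557, 0.258, 0.661]
wrist_force: [-0.1, -0.0, 0.9]
grip_width: 0.0853
time_s: 21.05
tool_pos: [0.4835, -0.1945, 0.2862]
eef_rot: [0.103, 0.696, -0.093, 0.705]
wrist_force: [0.1, 0.0, 0.2]
grip_width: 0.0853
t 21.05 p [ 483.5 -194.5  286.2] x [ 0.015  0.011 -1.   ] y [0.274 0.962 0.015] 74.1 z [ 0.962 -0.274  0.012] -15.9 q [-0.52  0.06  0.27  1.77  0.02  1.33] F [0.1 0.  0.2] w 85.3
```

View pics/w15.png

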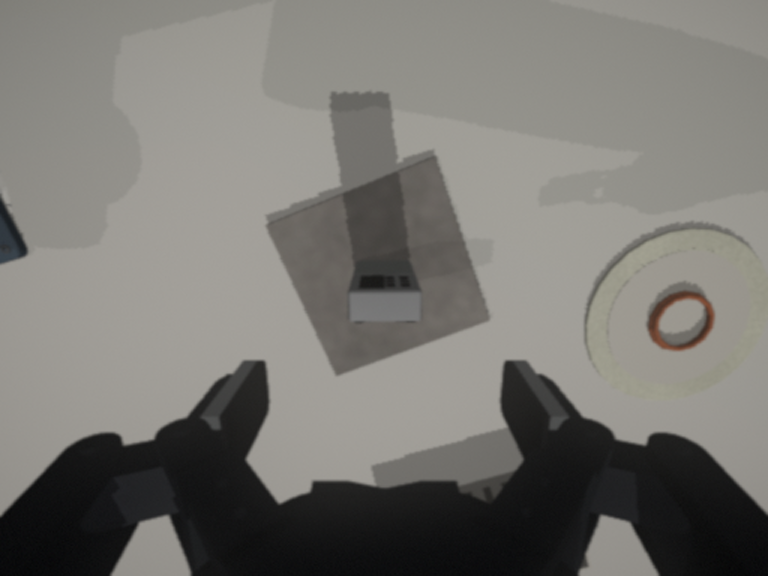

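```bash
python3 - <<'E'
from h import *
for i in range(3):
    s=read_state(); c=cam("wrist"); P=c["P"]
    m=(P[...,2]>.13)&(P[...,2]<.145)&(P[...,0]>.42)&(P[...,0]<.54)
    m[:,:]&=(np.arange(384)<235)[:,None]
    rc=cv2.minAreaRect(P[m][:,:2].astype(np.float32)*1000)
    hsv=cv2.cvtColor(c["color"],cv2.COLOR_BGR2HSV)
    W=np.array([onplane(c,u/1.5-.17,v/1.5-.17,.008)[:2] for u,v in[(267,222),(435,156),(490,320),(337,375)]])
    print((s["tool_pos"]*1000).round(1),m.sum(),np.round(rc[0],1),np.round(rc[1],1),round(rc[2],1),np.median(P[m][:,2]),"tile",W.mean(0).round(4),W.round(3).tolist())
E
```

```text
[ 482.9 -195.9  285.1] 1115 [ 478.2 -225. ] [30.2 61. ] 75.6 0.13713942414473795 tile [ 0.4761 -0.2268] [[0.37, -0.136], [0.565, -0.12], [0.583, -0.317], [0.387, -0.334]]
[ 482.5 -197.2  284.2] 1117 [ 478.8 -225.4] [30.6 61.7] 73.9 0.13717717918073014 tile [ 0.4752 -0.2276] [[0.37, -0.137], [0.564, -0.121], [0.581, -0.318], [0.386, -0.335]]
[ 482.1 -198.2  283.6] 1113 [ 478.3 -225.5] [30.5 61.3] 74.4 0.13720649479089797 tile [ 0.4745 -0.2283] [[0.369, -0.137], [0.563, -0.122], [0.58, -0.318], [0.385, -0.335]]
```

```bash
python3 -m jog '[{"fingers":-1,"linear":[0,0.5,0],"rot":[0,0,-0.137]},{"fingers":-1,"linear":[0,0.5,0],"rot":[0,0,-0.137]},{"fingers":-1,"linear":[0,0.5,0],"rot":[0,0,-0.137]},{"fingers":-1,"linear":[0,0.5,0],"rot":[0,0,-0.137]},{"fingers":-1,"linear":[0,0,0],"rot":[0,0,-0.137]},{"fingers":-1,"linear":[0,0,0],"rot":[0,0,-0.137]},{"fingers":-1,"linear":[0,0,0],"rot":[0,0,-0.137]},{"fingers":-1,"linear":[0,0,0],"rot":[0,0,0]}]'
python3 -m jog '[{"fingers":-1,"linear":[0,0,0],"rot":[0,0,0]},{"fingers":-1,"linear":[0,0,0],"rot":[0,0,0]}]'
python3 - <<'E'
from h import *
s,M=st()
S=np.array([.4785,-.2252]); e=np.array([np.cos(CA),np.sin(CA)])
d=M[:,0]; G=np.r_[S+.0093*e,.118]; print("lean",np.degrees(np.arcsin(-d[:2]@e)))
T=G+.050*d; print("grasp TCP",T)
go(T-.11*d,M,s); go(T,M,s)
c=cam("wrist"); crop(c,0,0,512,384,1.5,"w16")
E
```

```text
time_s: 22.05
tool_pos: [0.4868, -0.179, 0.2729]
eef_rot: [-0.23, 0.671, -0.407, 0.575]
wrist_force: [1.0, -0.1, -1.2]
grip_width: 0.0855
time_s: 22.25
tool_pos: [0.4877, -0.1813, 0.2812]
eef_rot: [-0.226, 0.667, -0.409, 0.58]
wrist_force: [0.1, 0.1, -0.3]
grip_width: 0.0853
t 22.25 p [ 487.7 -181.3  281.2] x [-0.224 -0.777 -0.589] y [ 0.174  0.563 -0.808] 72.8 z [ 0.959 -0.284  0.009] -16.5 q [ 0.02  0.27  0.2   1.89 -0.88  2.07] F [ 0.1  0.1 -0.3] w 85.3
lean 53.919911455846666
grasp TCP [ 0.46979352 -0.25506867  0.08855635]
tool-frame cm [ 6.47 11.11  0.2 ]
tool-frame cm [17.47 11.11  0.2 ]
```

View pics/w16.png

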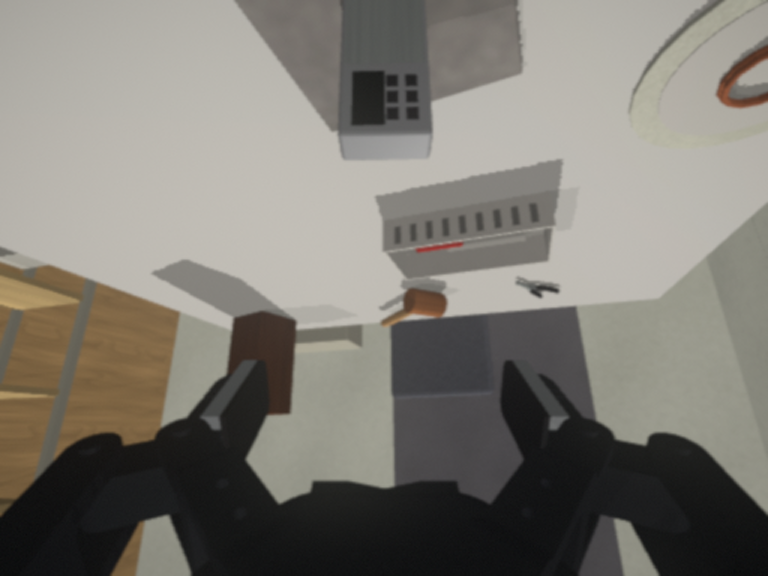

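```bash
python3 -m jog '[{"fingers":-1,"linear":[0,3.7,0],"rot":[-0.0165,-0.0226,0]},{"fingers":-1,"linear":[0,3.7,0],"rot":[0,0,0]},{"fingers":-1,"linear":[0,3.7,0],"rot":[0,0,0]},{"fingers":-1,"linear":[3,0,0.2],"rot":[0,0,0]},{"fingers":-1,"linear":[2,0,0],"rot":[0,0,0]},{"fingers":-1,"linear":[0,0,0],"rot":[0,0,0]},{"fingers":-1,"linear":[0,0,0],"rot":[0,0,0]},{"fingers":-1,"linear":[0,0,0],"rot":[0,0,0]}]'
cat > g2.py <<'E'
from h import *
s,M=st()
S=np.array([.4785,-.2252]); e=np.array([np.cos(CA),np.sin(CA)])
d=M[:,0]; G=np.r_[S+.0093*e,.118]; print("lean",np.degrees(np.arcsin(-d[:2]@e)))
T=G+.050*d; go(T,M,s)
c=cam("wrist"); P=c["P"]; h,w=c["z_map"].shape
m=(abs(P[...,2]-.1375)<.004)&(abs(P[...,0]-.478)<.06)&(abs(P[...,1]+.225)<.04)
if m.sum()>50:
    rc=cv2.minAreaRect(P[m][:,:2].astype(np.float32)*1000); print(m.sum(),np.round(rc,1) if 0 else rc)
E
python3 - <<'E'
exec(open('g2.py').read())
crop(c,0,0,512,384,1.5,"w17")
E
```

```text
time_s: 23.1
tool_pos: [0.4984, -0.1571, 0.1629]
eef_rot: [-0.236, 0.663, -0.401, 0.587]
wrist_force: [-0.1, 0.0, -0.1]
grip_width: 0.0856
t 23.1 p [ 498.4 -157.1  162.9] x [-0.2   -0.783 -0.589] y [ 0.159  0.567 -0.808] 74.4 z [ 0.967 -0.255  0.011] -14.8 q [ 0.07  0.34  0.04  1.68 -0.87  2.1 ] F [-0.1  0.  -0.1] w 85.6
lean 53.92538757373895
tool-frame cm [12.62 -0.   -0.22]
680 ((478.4810485839844, -222.769775390625), (27.00911521911621, 60.871490478515625), 74.33390808105469)
```

View pics/w17.png

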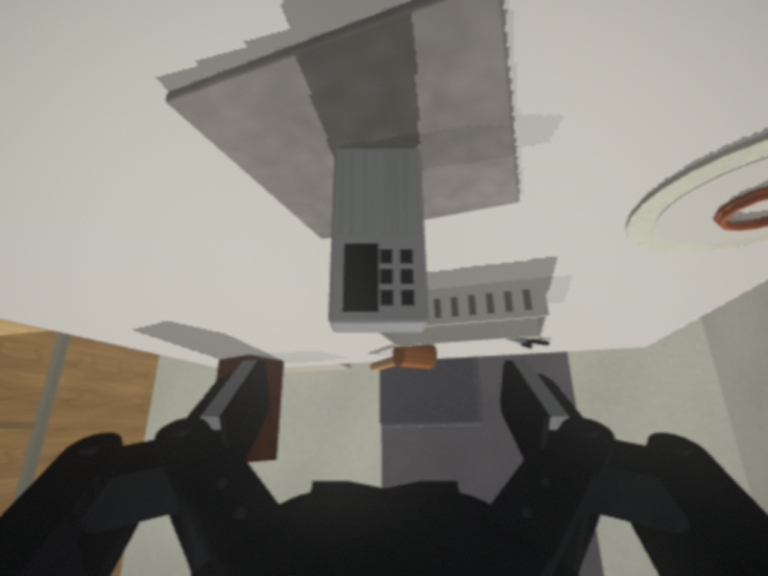

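```bash
python3 -m jog '[{"fingers":-1,"linear":[2.6,0,-0.2],"rot":[-0.009,0.0065,0]},{"fingers":-1,"linear":[2.5,0,0],"rot":[0,0,0]},{"fingers":-1,"linear":[2,0,0],"rot":[0,0,0]},{"fingers":-1,"linear":[1.5,0,0],"rot":[0,0,0]},{"fingers":-1,"linear":[0,0,0],"rot":[0,0,0]},{"fingers":-1,"linear":[0,0,0],"rot":[0,0,0]}]'
python3 - <<'E'
exec(open('g2.py').read())
crop(c,0,0,512,384,1.5,"w18")
E
```

```text
time_s: 23.75
tool_pos: [0.4783, -0.2234, 0.1112]
eef_rot: [-0.238, 0.667, -0.399, 0.583]
wrist_force: [-0.1, 0.1, -0.4]
grip_width: 0.0853
t 23.75 p [ 478.3 -223.4  111.2] x [-0.207 -0.782 -0.588] y [ 0.147  0.569 -0.809] 75.5 z [ 0.967 -0.254 -0.003] -14.7 q [-0.05  0.28 -0.13  1.44 -0.91  1.92] F [-0.1  0.1 -0.4] w 85.3
lean 54.00274488572854
tool-frame cm [ 3.99 -0.1   0.07]
1193 ((491.0161437988281, -214.2059326171875), (93.70399475097656, 58.3067512512207), 0.062281880527734756)
```

View pics/w18.png

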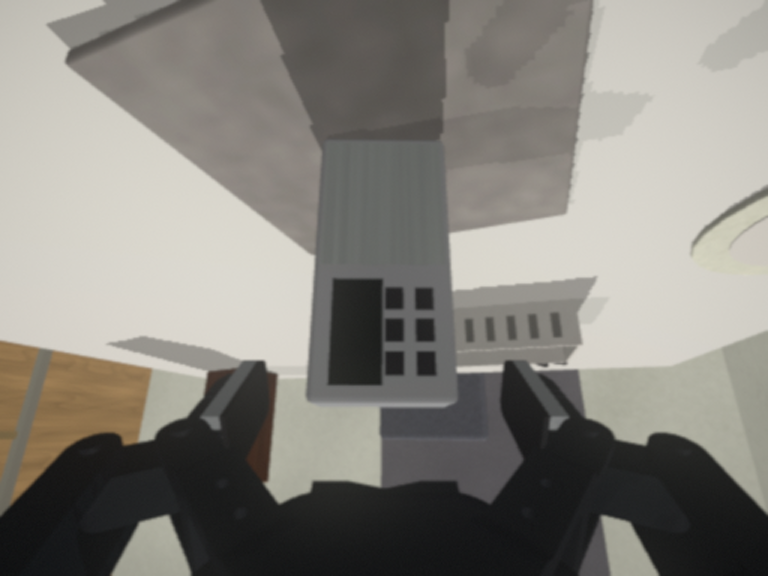

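```bash
python3 -m jog '[{"fingers":-1,"linear":[1.5,0,0],"rot":[0,0,0]},{"fingers":-1,"linear":[1.5,0,0],"rot":[0,0,0]},{"fingers":-1,"linear":[1,-0.1,0],"rot":[0,0,0]},{"fingers":-1,"linear":[0,0,0],"rot":[0,0,0]},{"fingers":-1,"linear":[0,0,0],"rot":[0,0,0]}]'
python3 - <<'E'
exec(open('g2.py').read())
crop(c,0,0,512,384,1.5,"w19")
E
```

```text
time_s: 24.3
tool_pos: [0.4702, -0.255, 0.0885]
eef_rot: [-0.238, 0.667, -0.398, 0.583]
wrist_force: [0.1, 1.2, 0.3]
grip_width: 0.0852
t 24.3 p [ 470.2 -255.    88.5] x [-0.207 -0.782 -0.588] y [ 0.147  0.569 -0.809] 75.5 z [ 0.967 -0.254 -0.003] -14.7 q [-0.11  0.25 -0.21  1.32 -0.93  1.82] F [0.1 1.2 0.3] w 85.2
lean 54.01228784866183
tool-frame cm [ 0.01 -0.02  0.05]
1222 ((496.78875732421875, -209.88870239257812), (89.09574890136719, 32.10901641845703), 12.832098960876465)
```

View pics/w19.png

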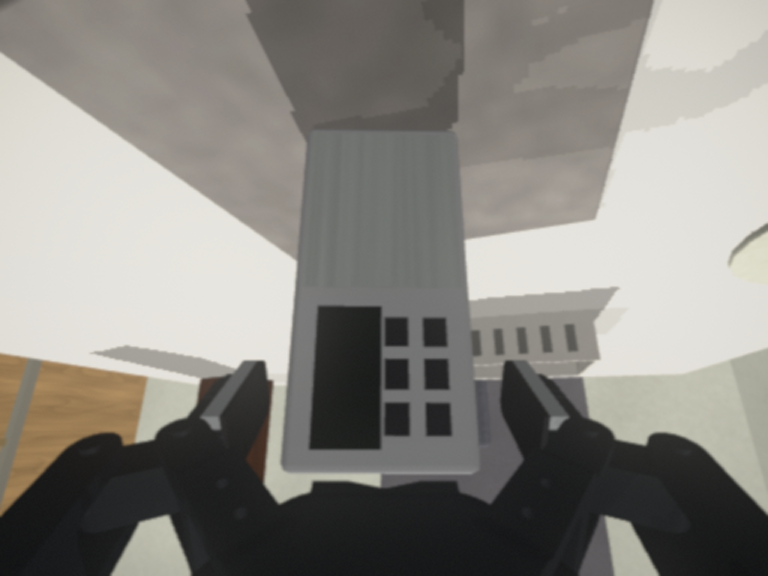

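```bash
python3 -m jog '[{"fingers":-0.6,"linear":[0,0,0],"rot":[0,0,0]},{"fingers":-0.5,"linear":[0,0,0],"rot":[0,0,0]},{"fingers":1,"linear":[0,0,0],"rot":[0,0,0]},{"fingers":1,"linear":[0,0,0],"rot":[0,0,0]},{"fingers":1,"linear":[0,0,0],"rot":[0,0,0]}]' 70
python3 - <<'E'
exec(open('g2.py').read())
crop(c,0,0,512,384,1.5,"w20")
for V in range(200,312,12): print(V,[(((P[V,U]-s["tool_pos"])@M)*1000).round(1).tolist() for U in (228,262)],(P[V,262]*1000).round(0))
E
```

```text
time_s: 24.85
tool_pos: [0.4698, -0.2555, 0.0884]
eef_rot: [-0.238, 0.667, -0.399, 0.583]
wrist_force: [-0.9, 1.4, 3.5]
grip_width: 0.0611
t 24.85 p [ 469.8 -255.5   88.4] x [-0.207 -0.783 -0.587] y [ 0.147  0.568 -0.81 ] 75.5 z [ 0.967 -0.254 -0.003] -14.7 q [-0.11  0.25 -0.21  1.31 -0.93  1.82] F [-0.9  1.4  3.5] w 61.1
lean 54.04476924776893
tool-frame cm [-0.04 -0.    0.08]
1825 ((488.90179443359375, -204.87332153320312), (30.756772994995117, 97.92240142822266), 84.09351348876953)
200 [[-33.2, 31.6, -13.5], [-33.2, 31.6, 4.1]] [ 485. -213.   82.]
212 [[-36.2, 26.1, -13.3], [-37.3, 26.5, 4.1]] [ 485. -212.   89.]
224 [[-40.3, 21.2, -13.1], [-39.9, 21.0, 4.1]] [ 485. -213.   95.]
236 [[-43.1, 15.9, -13.0], [-43.2, 15.9, 4.0]] [ 485. -214.  101.]
248 [[-46.5, 11.0, -12.8], [-47.2, 11.4, 3.9]] [ 485. -213.  107.]
260 [[-50.9, 7.0, -12.5], [-49.9, 6.4, 3.9]] [ 485. -214.  112.]
272 [[-54.3, 2.6, -12.3], [-54.3, 2.6, 3.8]] [ 485. -212.  118.]
284 [[-56.9, -2.2, -12.1], [-58.0, -1.4, 3.8]] [ 485. -212.  124.]
296 [[-59.6, -6.7, -12.0], [-59.9, -6.5, 3.8]] [ 485. -213.  129.]
308 [[-62.8, -10.7, -11.8], [-63.8, -9.9, 3.7]] [ 485. -212.  134.]
```

View pics/w20.png

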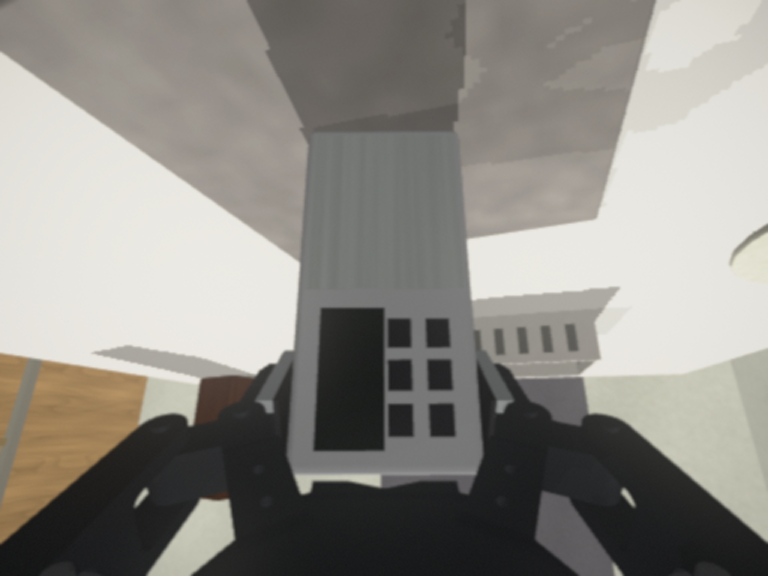

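Gripped at 61 mm with the pan face upright. I'll lift 40 mm and turn it through the last quarter turn.

```bash
python3 -m jog '[{"fingers":1,"linear":[-0.6,-0.8,0],"rot":[0,0,0]},{"fingers":1,"linear":[-1.2,-1.6,0],"rot":[0,0,0]},{"fingers":1,"linear":[-1.2,-1.6,0],"rot":[0,0,0]},{"fingers":1,"linear":[0,0,0],"rot":[0,0,0]}]'
python3 -m jog '[{"fingers":1,"linear":[0,0,0],"rot":[0,0,0.06]},{"fingers":1,"linear":[0,0,0],"rot":[0,0,0.11]},{"fingers":1,"linear":[0,0,0],"rot":[0,0,0.12]},{"fingers":1,"linear":[0,0,0],"rot":[0,0,0.12]},{"fingers":1,"linear":[0,0,0],"rot":[0,0,0.12]},{"fingers":1,"linear":[0,0,0],"rot":[0,0,0.12]},{"fingers":1,"linear":[0,0,0],"rot":[0,0,0.12]},{"fingers":1,"linear":[0,0,0],"rot":[0,0,0]}]'
python3 - <<'E'
exec(open('g2.py').read())
crop(c,0,0,512,384,1.5,"w21")
E
```

```text
time_s: 25.3
tool_pos: [0.4713, -0.255, 0.1402]
eef_rot: [-0.237, 0.666, -0.399, 0.584]
wrist_force: [0.8, 0.7, -2.4]
grip_width: 0.061
time_s: 26.1
tool_pos: [0.4687, -0.2581, 0.1377]
eef_rot: [0.032, 0.708, -0.153, 0.689]
wrist_force: [0.3, -0.7, -2.5]
grip_width: 0.0605
t 26.1 p [ 468.7 -258.1  137.7] x [-0.048 -0.166 -0.985] y [ 0.255  0.951 -0.172] 75.0 z [ 0.966 -0.26  -0.003] -15.1 q [-0.52  0.03 -0.07  1.43 -0.17  1.31] F [ 0.3 -0.7 -2.5] w 60.5
lean 9.925299795086271
tool-frame cm [6.18 4.63 0.11]
1834 ((485.9010314941406, -198.8681182861328), (12.368219375610352, 62.137123107910156), 74.51590728759766)
```

View pics/w21.png

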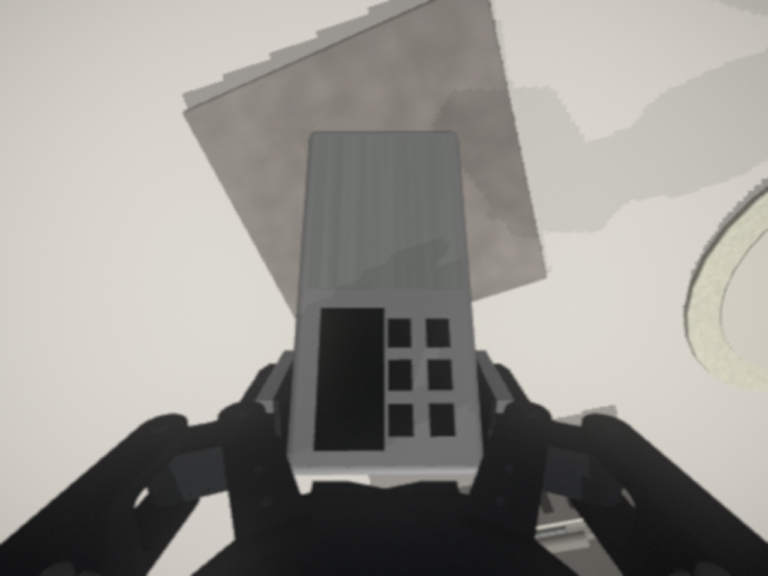

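```bash
python3 -m jog '[{"fingers":1,"linear":[0,0,0],"rot":[0,0,0.115]},{"fingers":1,"linear":[0,0,0],"rot":[0,0,0.115]},{"fingers":1,"linear":[0,0,0],"rot":[0,0,0.115]},{"fingers":1,"linear":[0,0,0],"rot":[0,0,0.115]},{"fingers":1,"linear":[0,0,0],"rot":[0,0,0.115]},{"fingers":1,"linear":[0,0,0],"rot":[0,0,0.115]},{"fingers":1,"linear":[0,0,0],"rot":[0,0,0.11]},{"fingers":1,"linear":[0,0,0],"rot":[0,0,0]}]'
python3 -m jog '[{"fingers":1,"linear":[0,0,0],"rot":[0,0,0]},{"fingers":1,"linear":[0,0,0],"rot":[0,0,0]},{"fingers":1,"linear":[0,0,0],"rot":[0,0,0]}]'
cat > pan.py <<'E'
from h import *
s,M=st()
c=cam("wrist"); P=c["P"]
p=P[90:305,208:305].reshape(-1,3)
p=p[np.abs(p[:,2]-np.median(p[:,2]))<.02]
q=p-p.mean(0); n=np.linalg.svd(q,full_matrices=False)[2][2]; n*=np.sign(n[2])
print("pan mean",p.mean(0).round(4),"n",n.round(4),"tilt deg",np.degrees(np.arccos(n[2])).round(2))
e=np.array([np.cos(CA),np.sin(CA)]); print("n along e",n[:2]@e)
rel=np.r_[0,0,0]
# pan centre from grasp geometry: tool-frame offset
off=np.array([-.587*-.0154+ .0,0,0])
m=(np.abs((P-p.mean(0))@n)<.004); m&=np.hypot(*(P[...,:2]-p.mean(0)[:2]).transpose(2,0,1))<.085
pts=P[m][:,:2].astype(np.float32)*1000; print(cv2.minAreaRect(pts))
E
python3 - <<'E'
exec(open('pan.py').read())
crop(c,0,0,512,384,1.5,"w22")
E
```

```text
time_s: 26.95
tool_pos: [0.4676, -0.2551, 0.1314]
eef_rot: [0.306, 0.643, 0.13, 0.69]
wrist_force: [-0.8, 0.5, -3.0]
grip_width: 0.0606
time_s: 27.25
tool_pos: [0.4705, -0.2538, 0.1391]
eef_rot: [0.301, 0.641, 0.13, 0.694]
wrist_force: [0.9, 0.6, -1.6]
grip_width: 0.0613
t 27.25 p [ 470.5 -253.8  139.1] x [ 0.146  0.566 -0.811] y [0.205 0.785 0.584] 75.3 z [ 0.968 -0.252 -0.002] -14.6 q [-0.92  0.41  0.24  1.82  0.48  0.8 ] F [ 0.9  0.6 -1.6] w 61.3
pan mean [ 0.4742 -0.2441  0.1834] n [0.0023 0.0032 1.    ] tilt deg 0.22
n along e 0.0036605161624208515
((475.2607421875, -239.77296447753906), (129.18194580078125, 88.37442016601562), 75.84188079833984)
```

View pics/w22.png

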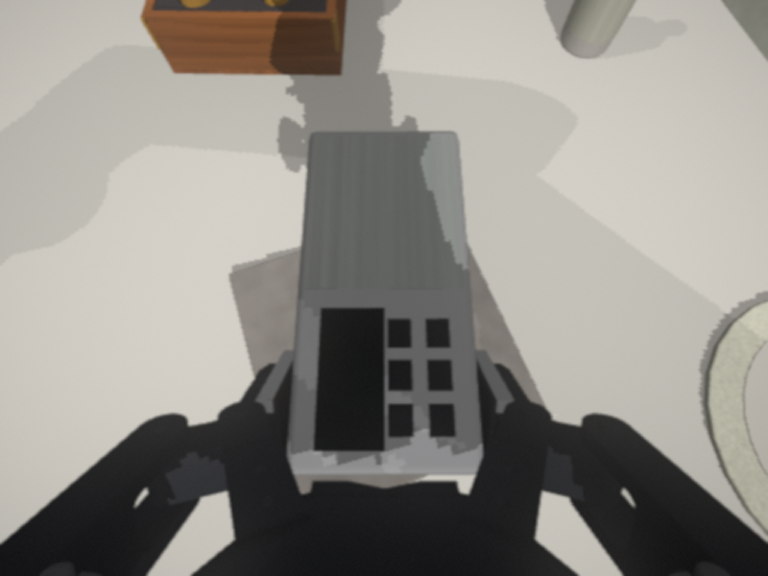

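The pan is up and level to 0.2°, and the feet pixels show no slip. Lowering now.

```bash
python3 -m jog '[{"fingers":1,"linear":[1.4,-0.82,-0.04],"rot":[0,0,0]},{"fingers":1,"linear":[1.4,-0.82,-0.04],"rot":[0,0,0]},{"fingers":1,"linear":[1.4,-0.82,-0.04],"rot":[0,0,0]},{"fingers":1,"linear":[1.4,-0.82,-0.04],"rot":[0,0,0]},{"fingers":1,"linear":[1.4,-0.82,-0.04],"rot":[0,0,0]},{"fingers":1,"linear":[1.4,-0.82,-0.04],"rot":[0,0,0]},{"fingers":1,"linear":[1.4,-0.82,-0.04],"rot":[0,0,0]},{"fingers":1,"linear":[1.0,-0.6,0],"rot":[0,0,0]}]'
python3 -m jog '[{"fingers":1,"linear":[0,0,0],"rot":[0,0,0]},{"fingers":1,"linear":[0,0,0],"rot":[0,0,0]},{"fingers":1,"linear":[0,0,0],"rot":[0,0,0]}]'
python3 - <<'E'
exec(open('pan.py').read())
crop(c,0,0,512,384,1.5,"w23")
c=cam("side"); crop(c,210,90,340,220,5,"d23")
E
```

```text
time_s: 28.1
tool_pos: [0.4698, -0.2417, 0.013]
eef_rot: [0.302, 0.641, 0.13, 0.694]
wrist_force: [-0.0, 0.2, -2.7]
grip_width: 0.0611
time_s: 28.4
tool_pos: [0.4703, -0.2429, 0.0142]
eef_rot: [0.302, 0.64, 0.13, 0.694]
wrist_force: [0.6, -0.3, -2.5]
grip_width: 0.0609
t 28.4 p [ 470.3 -242.9   14.2] x [ 0.147  0.567 -0.811] y [0.207 0.784 0.586] 75.2 z [ 0.967 -0.254 -0.002] -14.7 q [-0.91  0.47  0.06  1.58  0.48  0.81] F [ 0.6 -0.3 -2.5] w 60.9
pan mean [ 0.474  -0.2333  0.0585] n [0.0019 0.0015 1.    ] tilt deg 0.14
n along e 0.0019262011973428406
((475.42236328125, -228.7410888671875), (129.59661865234375, 88.25867462158203), 75.36573028564453)
```

View pics/d23.png

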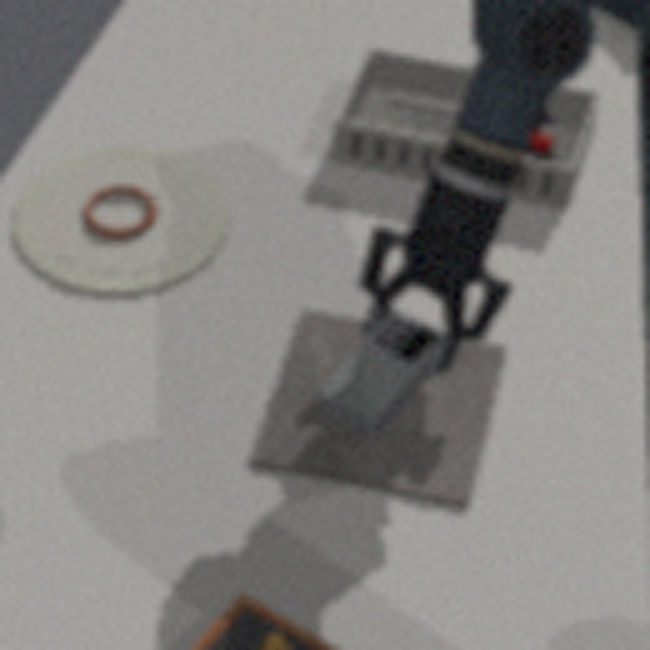

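```bash
python3 -m jog '[{"fingers":1,"linear":[0.5,-0.36,0],"rot":[0,0,0]},{"fingers":1,"linear":[0.5,-0.36,0],"rot":[0,0,0]},{"fingers":1,"linear":[0.38,-0.28,0],"rot":[0,0,0]},{"fingers":1,"linear":[0,0,0],"rot":[0,0,0]},{"fingers":1,"linear":[0,0,0],"rot":[0,0,0]}]'
python3 -m jog '[{"fingers":1,"linear":[0.12,-0.09,0],"rot":[0,0,0]},{"fingers":1,"linear":[0,0,0],"rot":[0,0,0]}]'
python3 -m jog '[{"fingers":1,"linear":[0.12,-0.09,0],"rot":[0,0,0]},{"fingers":1,"linear":[0,0,0],"rot":[0,0,0]}]'
python3 pan.py
```

```text
time_s: 29.0
tool_pos: [0.4694, -0.242, -0.0044]
eef_rot: [0.303, 0.64, 0.13, 0.693]
wrist_force: [0.5, -0.1, -2.2]
grip_width: 0.0611
time_s: 29.2
tool_pos: [0.4696, -0.2424, -0.0055]
eef_rot: [0.303, 0.64, 0.13, 0.694]
wrist_force: [0.2, -0.4, -2.8]
grip_width: 0.0609
time_s: 29.4
tool_pos: [0.4698, -0.2426, -0.0066]
eef_rot: [0.303, 0.64, 0.13, 0.694]
wrist_force: [0.0, -0.8, -1.3]
grip_width: 0.0611
t 29.4 p [ 469.8 -242.6   -6.6] x [ 0.147  0.568 -0.81 ] y [0.208 0.783 0.587] 75.1 z [ 0.967 -0.254 -0.003] -14.7 q [-0.91  0.49  0.04  1.54  0.48  0.81] F [ 0.  -0.8 -1.3] w 61.1
pan mean [ 0.4735 -0.2331  0.0378] n [ 0.0027 -0.0016  1.    ] tilt deg 0.18
n along e -0.0008214900415567574
((473.9388427734375, -228.2572021484375), (130.13291931152344, 88.49725341796875), 76.86061096191406)
```

Pan z is 37.8 mm and the weight is just starting to transfer. One more small step, then I'll release.

```bash
python3 -m jog '[{"fingers":1,"linear":[0.08,-0.06,0],"rot":[0,0,0]},{"fingers":1,"linear":[0,0,0],"rot":[0,0,0]}]'
python3 -m jog '[{"fingers":-0.46,"linear":[0,0,0],"rot":[0,0,0]},{"fingers":-0.5,"linear":[0,0,0],"rot":[0,0,0]},{"fingers":-0.6,"linear":[0,0,0],"rot":[0,0,0]},{"fingers":-1,"linear":[0,0,0],"rot":[0,0,0]},{"fingers":-1,"linear":[0,0,0],"rot":[0,0,0]},{"fingers":-1,"linear":[0,0,0],"rot":[0,0,0]}]'
python3 pan.py
```

```text
time_s: 29.65
tool_pos: [0.4698, -0.2426, -0.0067]
eef_rot: [0.303, 0.64, 0.13, 0.694]
wrist_force: [-2.2, -0.0, 4.8]
grip_width: 0.0611
time_s: 30.25
tool_pos: [0.4695, -0.2423, -0.0081]
eef_rot: [0.303, 0.64, 0.13, 0.694]
wrist_force: [-0.1, -0.9, 0.6]
grip_width: 0.0854
t 30.25 p [ 469.5 -242.3   -8.1] x [ 0.146  0.568 -0.81 ] y [0.208 0.783 0.587] 75.1 z [ 0.967 -0.254 -0.004] -14.7 q [-0.91  0.49  0.04  1.54  0.48  0.81] F [-0.1 -0.9  0.6] w 85.4
pan mean [ 0.4732 -0.2333  0.0377] n [-0.001  -0.0011  1.    ] tilt deg 0.08
n along e -0.0013378066819784498
((474.2432861328125, -228.6239776611328), (129.76817321777344, 113.2701644897461), 75.99280548095703)
```

Contact was felt (+7 N) and the fingers are open. Retreating back along the tool axis.

```bash
python3 -m jog '[{"fingers":-1,"linear":[-1.5,0,0],"rot":[0,0,0]},{"fingers":-1,"linear":[-3,0,0],"rot":[0,0,0]},{"fingers":-1,"linear":[-4,0,0],"rot":[0,0,0]},{"fingers":-1,"linear":[-4,0,0],"rot":[0,0,0]},{"fingers":-1,"linear":[-3,0,0],"rot":[0,0,0]},{"fingers":-1,"linear":[0,2,0],"rot":[0,0,0]},{"fingers":-1,"linear":[0,0,0],"rot":[0,0,0]},{"fingers":-1,"linear":[0,0,0],"rot":[0,0,0]}]'
python3 - <<'E'
from h import *
s,M=st()
c=cam("wrist"); crop(c,0,0,512,384,1.5,"w25"); P=c["P"]
m=(abs(P[...,2]-.038)<.004)&(abs(P[...,0]-.475)<.12)&(abs(P[...,1]+.226)<.12)
print(cv2.minAreaRect(P[m][:,:2].astype(np.float32)*1000),np.median(P[m][:,2]))
q=P[m]-P[m].mean(0); print(np.linalg.svd(q,full_matrices=False)[2][2])
m=(abs(P[...,2]-.008)<.003)&(abs(P[...,0]-.475)<.14)&(abs(P[...,1]+.226)<.14); print("tile",cv2.minAreaRect(P[m][:,:2].astype(np.float32)*1000))
c=cam("scene"); cv2.imwrite("pics/s25.png",c["color"])
E
```

```text
time_s: 31.1
tool_pos: [0.451, -0.3148, 0.1289]
eef_rot: [0.303, 0.641, 0.13, 0.694]
wrist_force: [0.3, 0.2, 0.2]
grip_width: 0.0859
t 31.1 p [ 451.  -314.8  128.9] x [ 0.146  0.568 -0.81 ] y [0.207 0.783 0.586] 75.2 z [ 0.967 -0.253 -0.004] -14.7 q [-1.    0.52  0.36  1.87  0.44  0.72] F [0.3 0.2 0.2] w 85.9
((475.0228576660156, -229.28521728515625), (129.0707244873047, 61.92702102661133), 75.44676971435547) 0.03769749372948511
[-0.00165696 -0.00306276  0.99999394]
tile ((475.7291259765625, -227.38742065429688), (199.8638916015625, 200.39794921875), 5.518564701080322)
```

View pics/w25.png

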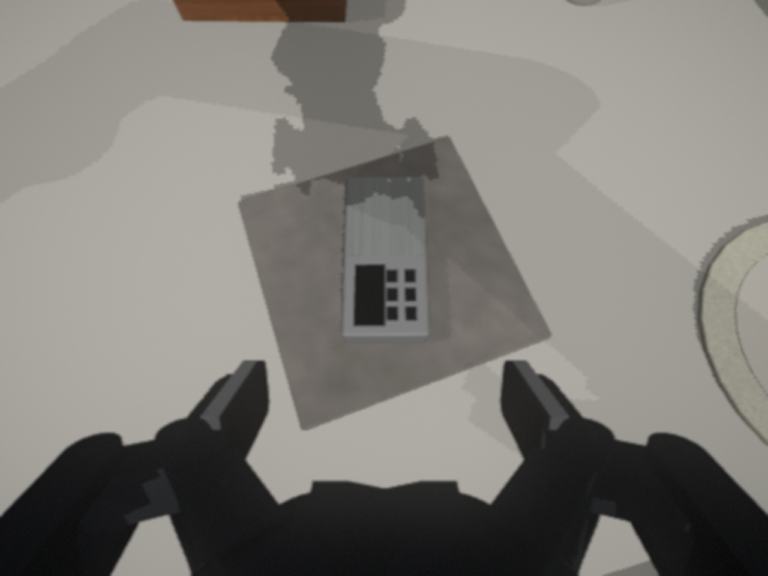

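View pics/s25.png

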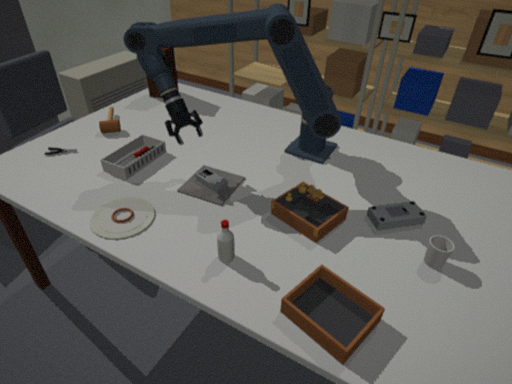

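The scale lies pan up in the middle of the tile, at (385,258) in the wrist view. It is about 2 mm off centre, level within 0.3°, with its pan face at z = 37.7 mm. The gripper is clear, and the weights, glue, cup and basket are where they were.

```bash
python3 -c "
from bench import bot; print(bot.hand_in())"
```

```text
the job is handed in; nothing more can be done
None
```

The scale is lying pan and display up in the middle of the grey tile, and the job was handed in at about 31 s of the 61 s allowed. No verdict is reported, so the results below are from my own measurements.

**What I did:**
1. I turned the brass catch until its wings lay along the scale.
2. I gripped the scale in the finger scoops and tilted it about 23° with the other end still in the cutout. By dead reckoning, the scoop end's lower edge was at about 94 mm and the other end's at about 44 mm.
3. I lifted it out, stood it on end on the tile, gripped it again from the pan side and laid it flat.

**Last checks:**
- **Scale:** it is about 2 mm from the tile's middle and level to about 0.2°. The pan face is at 37.7 mm, the fingers are open, and the arm is clear.
- **Surroundings:** the weights, glue, cup and basket look unmoved in the last scene picture. I judged this by eye and did not measure it.

**What disagreed:**
- **Fingertips:** in the wrist camera's depth map they are about 24 mm behind the TCP, not 8 mm ahead as stated. My first grip on the catch therefore closed on air above the wings. I corrected for the offset and repeated it.
- **First case position:** it was up to about 8 mm off because the arm was still settling. I measured it again before reaching for the catch.

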